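# Pile up the slide rule kit in its drawer

### The job

Put the drawer in order for the next class. On the longer pine stand pile the three green slide rule cases flat, lengthwise between the end stops and centred, the longest at the bottom, the middle one on it and the shortest on top; on the shorter pine stand lay the red pencil box flat, lengthwise and centred between its stops, with the stopwatch dial up on the middle of its lid. Leave the ceramic chalk holder standing where it is.

Things in the scene. Friction and masses are not known exactly. Their poses are not given: they have to be found in the camera images.
- long_case: the longest of three green plastic slide rule cases: a closed flat bar 230 x 42 x 20 mm (length along its x, width along y) lying flat on the drawer floor or on what it is stacked on; black seam near one end. The three differ in length only (230, 180, 130 mm). Origin at the centre of the underside, z up.
- middle_case: the middle one in length of three green plastic slide rule cases: a closed flat bar 180 x 42 x 20 mm (length along its x, width along y) lying flat on the drawer floor or on what it is stacked on; black seam near one end. The three differ in length only (230, 180, 130 mm). Origin at the centre of the underside, z up.
- pocket_case: the shortest of three green plastic slide rule cases: a closed flat bar 130 x 42 x 20 mm (length along its x, width along y) lying flat on the drawer floor or on what it is stacked on; black seam near one end. The three differ in length only (230, 180, 130 mm). Origin at the centre of the underside, z up.
- pencil_box: closed red anodised aluminium pencil box with a flat top, 150 x 52 x 28 mm (length along x, width along y). Origin at the centre of the underside, z up. All five things to stack lie in a row in the near part of the drawer, in any order, lengthwise roughly away from the robot. Drawer floor 6 mm above the bench, sides 45 mm.
- stopwatch: chrome stopwatch lying with its white dial up: a round flat case 52 mm across and 14 mm thick, with a winding crown that sticks out to 37 mm from the centre along its +x. Origin at the centre of the underside, z up through the dial.
- long_stand: longer of two fixed pine stands in the far part of the drawer, left or right: a board 282 x 70 mm, 12 mm thick, length along its x (roughly across the drawer, near world y). Long sides open; across each end a stop 14 mm thick rises 10 mm above the board, 254 mm clear between stops. Origin at the centre of the underside, on the drawer floor; resting surface 12 mm above it.
- short_stand: shorter of two fixed pine stands in the far part of the drawer, left or right: a board 202 x 70 mm, 12 mm thick, length along its x (roughly across the drawer, near world y). Long sides open; across each end a stop 14 mm thick rises 10 mm above the board, 174 mm clear between stops. Origin at the centre of the underside, on the drawer floor; resting surface 12 mm above it.
- chalk_holder: white ceramic chalk holder standing by the drawer's right-hand side (-y), a round pot 52 mm across and 50 mm high with two sticks of chalk; origin at the centre of its underside. To be left standing.

How it is judged:
By the outcome, as a careful person would: the job done as asked, in the order asked, and still so for the second after the job is handed in, with the robot touching nothing.
It also fails if it takes over 115 s, if anything falls off the work surface, if the arm or the gripper's body presses on something with over 40 N, if the wrist force passes 120 N, or if a joint passes its speed limit or range.

### The arm

A 6-joint arm with a two-finger parallel gripper is mounted at the origin on the work surface. World frame = base frame: x ahead of the robot, y to its left, z up, the work surface at z = 0. Lengths are in m, angles in rad, forces in N, time in s.
With the tool pointing down it reaches from about 0.225 to 0.725 m from the base axis. Payload 3.1 kg.
Tool frame: the origin (TCP) lies midway between the tips of the shut fingers; the grasp point (between the pads) lies behind it (manip.grip_point_offset is the z of the grasp point in the tool frame, in m); z points along the fingers, y is the direction in which the jaws open and shut (so a half turn about z gives the same grasp; the last joint's range is limited). The gripper opens to 85 mm and grips with 20 to 120 N. Pads are 22 mm wide; open, the fingers measure 114 mm over their backs; the gripper's body (76 mm by 85 mm) begins 54 mm behind the grasp point. The pads swing forward as they close: fully open they stand 13 mm farther back than shut.
Start: joints at [1.112, 0.048, 0.099, 1.622, 0, 1.443], TCP at [0.171, 0.497, 0.231] pointing down, gripper open.
Joint ranges: [-2.91, 2.91], [-0.99, 1.94], [-1.21, 1.42], [-2.12, 2.29], [-1.49, 1.47], [-3.14, 3.14]. Speed limits (rad/s): [2.79, 2.79, 3.14, 3.14, 3.14, 3.14].

### API

Orientations are given as a unit quaternion [x, y, z, w].
In Python, from rig import manip gives the robot as it stands. The module is installed in compiled form; this text tells all that it offers.
- The arm moves only by the tool step_arm, never from a script. Its argument "rows" is a list of rows, each an object of numbers: "dx", "dy", "dz": the shift along the world's x, y, z in units of 15 cm (1.0 is 15 cm); "rx", "ry", "rz": the turn, a rotation vector about the world's x, y, z in units of 90 degrees (1.0 is 90 degrees); "grip": the gripper command: -1 is fully open, 1 is shut, values between are in proportion. In form: [{"dx": .., "dy": .., "dz": .., "rx": .., "ry": .., "rz": .., "grip": ..}, ...]. A call has 1 to 10 rows; each row is the pose to reach, as a shift and turn from the pose commanded when the call began; what a row does not reach only later rows make up. A row lasts 1/12 s, in which the tool goes at most 41.7 mm and 7.16 degrees, less where a joint would pass 70% of its speed; a pose out of reach is approached as far as the arm can. A call with a number of a shift or a turn outside -1 to 1 is refused whole. A call with a gripper value outside its range is refused whole. The fingers move at their own pace and stop on an object; the grip force is fixed at half the most. Time passes only in rows, so rows that repeat a pose let the fingers close. It gives the time, the measured TCP pose, the force and the opening at its end, in the units of the state.
- manip.get_obs(): the state, without advancing time (a new reading comes with each control period).
- manip.read_camera(name): name is "scene" or "top" or "wrist"; returns the picture (480x640x3 uint8, red, green, blue); there is no depth.
- manip.camera_params(name): a dict with "fx", "fy", "cx", "cy" (pixels), "distortion" ([k1, k2, p1, p2, k3] as OpenCV has them; the pictures are not rectified), "rvec" (rotation vector, rad) and "tvec" (3), from world to camera coordinates, as OpenCV has them; the wrist camera has in their place "hand_eye" (4x4, takes a point from camera to tool coordinates, whose origin is the TCP and whose axes are the flange's). Camera axes: x right, y down, z forward; pixel columns grow to the right and rows downward; lengths in m; the calibration is good to about 2 mm. A picture is of the moment at which its call begins: read the wrist's pose just before it. camera_params takes no time and is no camera call.
- manip.sign_off(): hands the job in, once; it reports no verdict.
The state is a dict: "time_s": time; "qpos": joint angles; "qvel": joint speeds; "tau": joint torques, N m; "position": TCP position; "eef_rot": TCP orientation; "force": force on the tool from outside, world axes, zero at the start; "moment": the same for the moment, N m; "grip_width": finger opening in m.
Only numpy, scipy, OpenCV 4.12 (cv2) and the standard library are available. Lean on these libraries where they do the work, as an engineer would, in place of code of your own. Each camera call takes 0.05 s, during which the arm holds its last target.

## Working session

There is one attempt and no reset: what is moved stays moved. The work goes in short steps, Python scripts to look and compute and a tool call to move; the robot and the scene stay as the last step left them, time stands still between calls to the robot, and variables do not carry over. Pictures are saved under pics/ and viewed, and the job is handed in when it is done.

Besides the shell and the picture viewer there is one more tool, called after "Call:" in YAML: its name, and indented under it one key for each argument. step_arm: Moves the arm, as the interface text tells. Shifts and turns lie within -1 to 1; 1 stands for 15 cm of shift or 90 degrees of turn. Its arguments: {"type":"object","properties":{"rows":{"type":"array"}},"required":["rows"]}

```bash
mkdir -p pics; ls; python3 - <<'E'
from rig import manip
import cv2
print(manip.get_obs(), manip.grip_point_offset)
for n in ("scene","top","wrist"):
    print(n,manip.camera_params(n))
for n in ("scene","top"):
    cv2.imwrite(f"pics/{n}0.png",manip.read_camera(n)[:,:,::-1])
E
```

```text
pics
{'time_s': 0.0, 'qpos': array([ 1.11219124e+00,  4.87329432e-02,  9.75772020e-02,  1.62199951e+00,
       -3.69538123e-05,  1.44301624e+00]), 'qvel': array([-7.42469723e-04,  1.95324003e-07,  4.14803746e-04,  9.08477788e-04,
       -1.16812196e-03, -1.30658503e-03]), 'tau': array([-4.99359521e-04, -3.38781595e+01,  3.20015216e+01,  2.04309274e-02,
       -3.72327877e-04,  2.78724926e-06]), 'position': array([0.17026925, 0.4959678 , 0.23011608]), 'eef_rot': array([ 1.64659080e-01,  9.86349835e-01, -1.13447040e-03, -3.23188154e-04]), 'force': array([ 0.1095847 , -0.01721896, -0.210867  ]), 'moment': array([-0.01754354, -0.02839033, -0.01883753]), 'grip_width': 0.08542580816313514} -0.0187
scene {'fx': 509.94244870098834, 'fy': 509.94244870098834, 'cx': 324.165691756991, 'cy': 239.7446038646765, 'distortion': array([-0.12455744,  0.        ,  0.        ,  0.        ,  0.        ]), 'rvec': array([ 2.39769704,  0.78090131, -0.26275556]), 'tvec': array([-0.41639997, -0.2788452 ,  1.34194803])}
top {'fx': 546.1967529684841, 'fy': 546.1967529684841, 'cx': 308.78016509552043, 'cy': 241.24009661793102, 'distortion': array([-0.10823327,  0.        ,  0.        ,  0.        ,  0.        ]), 'rvec': array([ 2.20328765, -2.13800176,  0.16656837]), 'tvec': array([-0.09230334,  0.54973429,  1.00337882])}
wrist {'fx': 338.8828913434952, 'fy': 338.8828913434952, 'cx': 320.4270781430696, 'cy': 242.2903407835666, 'distortion': array([0.01585289, 0.        , 0.        , 0.        , 0.        ]), 'hand_eye': array([[ 3.22723428e-04, -9.65122410e-01, -2.61798833e-01,
         6.66916791e-02],
       [ 9.99999944e-01,  2.88558553e-04,  1.68943014e-04,
         7.52395573e-04],
       [-8.75063966e-05, -2.61798873e-01,  9.65122449e-01,
        -1.42501311e-01],
       [ 0.00000000e+00,  0.00000000e+00,  0.00000000e+00,
         1.00000000e+00]])}
```

View pics/top0.png

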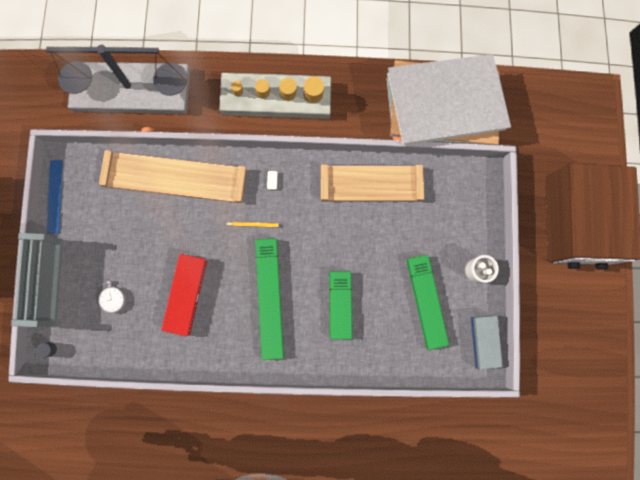

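View pics/scene0.png

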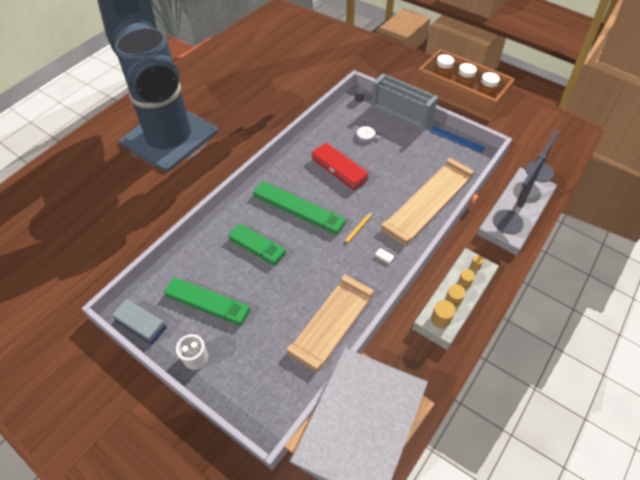

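```bash
cat > h.py <<'E'
import numpy as np, cv2
from scipy.optimize import minimize
from scipy.spatial.transform import Rotation as R
from rig import manip
P={n:manip.camera_params(n) for n in("scene","top","wrist")}
def cam(n,obs=None):
    p=P[n];K=np.array([[p['fx'],0,p['cx']],[0,p['fy'],p['cy']],[0,0,1]])
    if n=='wrist':
        T=np.eye(4);T[:3,:3]=R.from_quat(obs['eef_rot']).as_matrix();T[:3,3]=obs['position']
        M=np.linalg.inv(T@p['hand_eye']);return K,p['distortion'],M[:3,:3],M[:3,3]
    return K,p['distortion'],cv2.Rodrigues(p['rvec'])[0],p['tvec']
def proj(X,c):
    return cv2.projectPoints(np.asarray(X,float).reshape(-1,3),cv2.Rodrigues(c[2])[0],c[3],c[0],c[1])[0].reshape(-1,2)
def pix2w(uv,z,c):
    u=cv2.undistortPoints(np.asarray(uv,float).reshape(-1,1,2),c[0],c[1]).reshape(-1,2)
    d=np.c_[u,np.ones(len(u))]@c[2]; o=-c[2].T@c[3]
    return o+d*((z-o[2])/d[:,2])[:,None]
def box(l,w,z0,z1,cx=0):
    return np.array([[cx+sx*l/2,sy*w/2,z] for sx in(-1,1) for sy in(-1,1) for z in(z0,z1)])
def cyl(r,z0,z1):
    a=np.linspace(0,2*np.pi,40);return np.array([[r*np.cos(t),r*np.sin(t),z] for t in a for z in(z0,z1)])
MODEL=dict(long_case=[box(.23,.042,0,.02)],middle_case=[box(.18,.042,0,.02)],pocket_case=[box(.13,.042,0,.02)],
 pencil_box=[box(.15,.052,0,.028)],
 long_stand=[box(.282,.07,0,.012),box(.014,.07,0,.022,-.134),box(.014,.07,0,.022,.134)],
 short_stand=[box(.202,.07,0,.012),box(.014,.07,0,.022,-.094),box(.014,.07,0,.022,.094)])
def render(name,p,z,c,S=4):
    m=np.zeros((480*S,640*S),np.uint8)
    cs,sn=np.cos(p[2]),np.sin(p[2])
    for b in MODEL[name]:
        X=b@np.array([[cs,sn,0],[-sn,cs,0],[0,0,1]])+[p[0],p[1],z]
        h=cv2.convexHull(((proj(X,c)+.5)*S).astype(np.float32))
        cv2.fillConvexPoly(m,np.round(h*16).astype(np.int32),255,shift=4)
    return cv2.resize(m,(640,480),interpolation=cv2.INTER_AREA).astype(float)/255
def fit(name,masks,p0,z=.006):
    # masks: list of (cam, mask float)
    def f(q):
        p=q*[.01,.01,.05];s=0
        for c,m in masks:
            s+=np.abs(render(name,p,z,c,)-m).sum()/m.sum()
        return s
    q0=np.array(p0)/[.01,.01,.05]
    r=minimize(f,q0,method='Nelder-Mead',options=dict(initial_simplex=q0+np.array([[0,0,0],[.8,0,0],[0,.8,0],[0,0,1]]),xatol=.01,fatol=1e-4))
    return r.x*[.01,.01,.05],r.fun
def colmask(img,kind):
    h=cv2.cvtColor(img,cv2.COLOR_RGB2HSV)
    if kind=='green': m=cv2.inRange(h,(50,120,40),(75,255,255))
    if kind=='red': m=cv2.inRange(h,(0,150,60),(6,255,255))|cv2.inRange(h,(172,150,60),(180,255,255))
    if kind=='pine': m=cv2.inRange(h,(10,70,140),(22,190,255))
    return m
def comps(m,amin=300):
    n,l,s,c=cv2.connectedComponentsWithStats(m)
    return [((l==i).astype(np.uint8),s[i],c[i]) for i in range(1,n) if s[i,4]>amin]
E
python3 - <<'E'
from h import *
for n in("scene","top"):
    im=cv2.imread(f"pics/{n}0.png")[:,:,::-1].copy()
    for k in("green","red","pine"):
        for m,s,c in comps(colmask(im,k),200): print(n,k,s,c.round(), pix2w(c,.02,cam(n)).round(3))
E
```

```text
scene green [ 254  182   91   52 1543] [299. 207.] [[ 0.45  -0.007  0.02 ]]
scene green [229 224  56  41 998] [257. 244.] [[ 0.439 -0.143  0.02 ]]
scene green [ 165  278   84   47 1673] [207. 301.] [[ 0.45 -0.31  0.02]]
scene red [ 313  144   55   45 1005] [339. 164.] [[0.445 0.16  0.02 ]]
scene pine [ 583    0   57   86 1064] [608.  51.] [[0.848 1.123 0.02 ]]
scene pine [380   9  50  29 817] [405.  23.] [[0.238 0.831 0.02 ]]
scene pine [430  16  60  30 321] [460.  33.] [[0.414 0.888 0.02 ]]
scene pine [418  48  96  54 805] [467.  74.] [[0.533 0.691 0.02 ]]
scene pine [503 108  48  75 379] [527. 136.] [[0.783 0.542 0.02 ]]
scene pine [593 152  47  24 224] [616. 163.] [[1.015 0.593 0.02 ]]
scene pine [ 382  158   91   87 2919] [427. 201.] [[0.678 0.182 0.02 ]]
scene pine [426 211  63  90 571] [455. 253.] [[0.8   0.088 0.02 ]]
scene pine [518 221  38  63 284] [534. 255.] [[0.944 0.187 0.02 ]]
scene pine [ 287  275   86   95 3456] [330. 323.] [[ 0.679 -0.203  0.02 ]]
scene pine [447 283  19  18 248] [456. 292.] [[0.846 0.004 0.02 ]]
scene pine [433 299  23  25 375] [444. 310.] [[ 0.846 
[... 356 characters left out ...]
0.433 -0.14   0.02 ]]
top red [ 162  254   44   82 2160] [183. 295.] [[0.444 0.16  0.02 ]]
top pine [166  50  44  15 217] [188.  55.] [[0.929 0.182 0.02 ]]
top pine [303  75  22  23 366] [313.  86.] [[ 0.871 -0.076  0.02 ]]
top pine [279  77  18  19 260] [287.  86.] [[ 0.868 -0.024  0.02 ]]
top pine [390 101  10  35 205] [394. 122.] [[ 0.8  -0.24  0.02]]
top pine [184 116  51  13 230] [206. 123.] [[0.785 0.134 0.02 ]]
top pine [448 131  51  14 384] [480. 138.] [[ 0.776 -0.418  0.02 ]]
top pine [  99  150  147   52 5117] [173. 176.] [[0.674 0.194 0.02 ]]
top pine [ 320  164  105   37 3634] [371. 183.] [[ 0.674 -0.196  0.02 ]]
top pine [538 277  87   8 255] [583. 281.] [[ 0.491 -0.628  0.02 ]]
```

```bash
python3 - <<'E'
import cv2
a=cv2.imread("pics/top0.png")
cv2.imwrite("pics/z1.png",cv2.resize(a[130:390,10:270],None,fx=2.3,fy=2.3,interpolation=cv2.INTER_CUBIC))
E
```

```text
(no output)
```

View pics/z1.png

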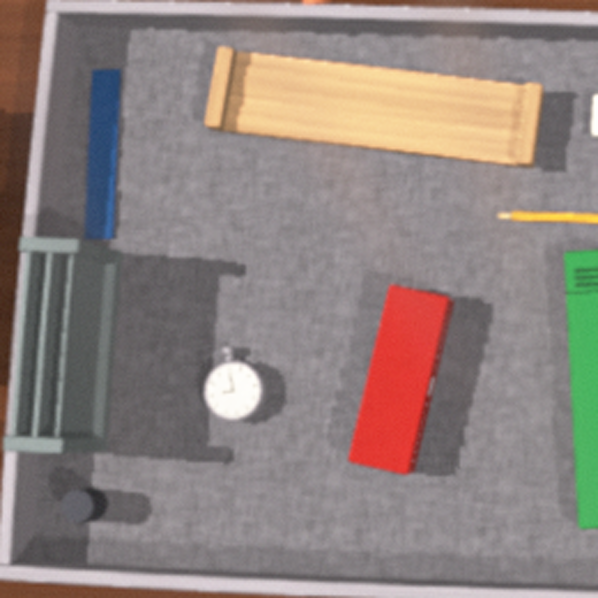

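```bash
cat > fitall.py <<'E'
from h import *
im={n:cv2.imread(f"pics/{n}0.png")[:,:,::-1].copy() for n in("scene","top")}
seeds=dict(long_case=('green',.44,-.004,.05),middle_case=('green',.443,-.308,.2),pocket_case=('green',.433,-.14,0),pencil_box=('red',.444,.16,-.2),
 long_stand=('pine',.674,.194,np.pi/2-.1),short_stand=('pine',.674,-.196,np.pi/2))
out={}
for nm,(k,x,y,a) in seeds.items():
    ms=[]
    for n in im:
        c=cam(n);q=proj([[x,y,.02]],c)[0]
        L=[t for t in comps(colmask(im[n],k),200)]
        m,s,cc=min(L,key=lambda t:np.hypot(*(t[2]-q)))
        if k!='pine':
            pts=cv2.findNonZero(m);m=cv2.fillConvexPoly(np.zeros_like(m),cv2.convexHull(pts),1)
        else: m=cv2.morphologyEx(m,cv2.MORPH_CLOSE,np.ones((7,7)))
        ms.append((n,c,m.astype(float)))
    r={}
    for lab,sel in(("top",["top"]),("both",["top","scene"]),("scene",["scene"])):
        p,f=fit(nm,[(c,m) for n,c,m in ms if n in sel],(x,y,a)); r[lab]=p
        print(nm,lab,p.round(4),np.degrees(p[2]).round(1),round(f,3))
E
python3 fitall.py
```

```text
long_case top [ 0.4429 -0.0033  0.0907] 5.2 0.048
long_case both [ 0.4421 -0.0033  0.0883] 5.1 0.23
long_case scene [ 0.4407 -0.0038  0.0578] 3.3 0.177
middle_case top [ 0.4446 -0.3091  0.2355] 13.5 0.061
middle_case both [ 0.4445 -0.3092  0.2393] 13.7 0.209
middle_case scene [ 0.4453 -0.3107  0.2398] 13.7 0.147
pocket_case top [ 0.4352 -0.1403  0.0202] 1.2 0.082
pocket_case both [ 0.4333 -0.1398  0.0135] 0.8 0.273
pocket_case scene [ 0.4326 -0.1408  0.0021] 0.1 0.184
pencil_box top [ 0.4448  0.1592 -0.1831] -10.5 0.054
pencil_box both [ 0.4447  0.159  -0.1812] -10.4 0.253
pencil_box scene [ 0.4409  0.158  -0.2128] -12.2 0.19
long_stand top [0.6759 0.1962 1.4793] 84.8 0.026
long_stand both [0.6757 0.1958 1.4809] 84.8 0.077
long_stand scene [0.6763 0.1954 1.4808] 84.8 0.05
short_stand top [ 0.6762 -0.196   1.6064] 92.0 0.034
short_stand both [ 0.6763 -0.1955  1.608 ] 92.1 0.089
short_stand scene [ 0.6763 -0.1957  1.61  ] 92.2 0.053
```

```bash
cat > go.py <<'E'
import sys
from h import *
def delta(x,y,z,psi):
    o=manip.get_obs();Rm=R.from_quat(o['eef_rot']).as_matrix()
    a=np.degrees(np.arctan2(Rm[1,1],Rm[0,1]))-90
    d=(psi-a+90)%180-90
    # tilt of tool z from down, as rotvec to correct
    t=np.cross(Rm[:,2],[0,0,-1])
    print("pos",o['position'].round(4),"psi",round(a,2),"j",o['qpos'].round(2),"w",round(o['grip_width'],4),"F",o['force'].round(1),"t",round(o['time_s'],2),"tilt",np.degrees(t).round(2))
    s=(np.array([x,y,z])-o['position'])/.15
    print("units",s.round(3),"rz",round(d/90,3),"alt",round((d-180*np.sign(d))/90,3),"rows",np.ceil(np.linalg.norm(s*.15)/.0417),np.ceil(abs(d)/7.16))
delta(*map(float,sys.argv[1:5]))
E
python3 go.py .4429 -.0033 .1 5.1
```

```text
pos [0.1703 0.496  0.2302] psi -18.95 j [ 1.11  0.05  0.1   1.62 -0.    1.44] w 0.0854 F [-0.2 -0.1  1. ] t 0.1 tilt [ 0.11 -0.05  0.  ]
units [ 1.817 -3.329 -0.868] rz 0.267 alt -1.733 rows 14.0 4.0
```

Call:
step_arm:
  rows:
    - {"dx": 0.9,"dy": -1.0,"dz": 0,"rx": 0,"ry": 0,"rz": 0.26,"grip": -1}
    - {"dx": 0.9,"dy": -1.0,"dz": 0,"rx": 0,"ry": 0,"rz": 0.26,"grip": -1}
    - {"dx": 0.9,"dy": -1.0,"dz": 0,"rx": 0,"ry": 0,"rz": 0.26,"grip": -1}
    - {"dx": 0.9,"dy": -1.0,"dz": 0,"rx": 0,"ry": 0,"rz": 0.26,"grip": -1}
    - {"dx": 0.9,"dy": -1.0,"dz": 0,"rx": 0,"ry": 0,"rz": 0.26,"grip": -1}

```text
time_s: 0.52
position: [0.3013, 0.3503, 0.2307]
eef_rot: [-0.041, 0.999, -0.0, -0.0]
force: [1.2, 1.2, 0.9]
grip_width: 0.0853
```

```bash
python3 go.py .4429 -.0033 .12 5.1
```

```text
pos [0.3013 0.3503 0.2307] psi 4.68 j [ 0.72 -0.11 -0.06  1.63 -0.    0.63] w 0.0853 F [1.2 1.2 0.9] t 0.52 tilt [ 0.03 -0.03  0.  ]
units [ 0.944 -2.358 -0.738] rz 0.005 alt -1.995 rows 10.0 1.0
```

Call:
step_arm:
  rows:
    - {"dx": 0.4,"dy": -1.0,"dz": -0.2,"rx": 0,"ry": 0,"rz": 0,"grip": -1}
    - {"dx": 0.4,"dy": -1.0,"dz": -0.2,"rx": 0,"ry": 0,"rz": 0,"grip": -1}
    - {"dx": 0.4,"dy": -1.0,"dz": -0.2,"rx": 0,"ry": 0,"rz": 0,"grip": -1}
    - {"dx": 0.4,"dy": -1.0,"dz": -0.2,"rx": 0,"ry": 0,"rz": 0,"grip": -1}

```text
time_s: 0.85
position: [0.361, 0.1997, 0.2005]
eef_rot: [-0.039, 0.999, -0.0, -0.0]
force: [0.8, 1.0, -0.1]
grip_width: 0.0852
```

Call:
step_arm:
  rows:
    - {"dx": 0.5,"dy": -1.0,"dz": -0.3,"rx": 0,"ry": 0,"rz": 0,"grip": -1}
    - {"dx": 0.5,"dy": -1.0,"dz": -0.3,"rx": 0,"ry": 0,"rz": 0,"grip": -1}
    - {"dx": 0.5,"dy": -1.0,"dz": -0.3,"rx": 0,"ry": 0,"rz": 0,"grip": -1}
    - {"dx": 0.5,"dy": -1.0,"dz": -0.3,"rx": 0,"ry": 0,"rz": 0,"grip": -1}

```text
time_s: 1.18
position: [0.433, 0.0558, 0.1573]
eef_rot: [-0.039, 0.999, 0.0, -0.0]
force: [1.1, -0.2, 0.6]
grip_width: 0.0854
```

```bash
python3 go.py .4429 -.0033 .12 5.1
```

```text
pos [0.433  0.0558 0.1573] psi 4.43 j [-0.03 -0.19 -0.27  1.49  0.   -0.1 ] w 0.0854 F [ 1.1 -0.2  0.6] t 1.18 tilt [-0.01 -0.   -0.  ]
units [ 0.066 -0.394 -0.249] rz 0.007 alt -1.993 rows 2.0 1.0
```

Call:
step_arm:
  rows:
    - {"dx": 0.03,"dy": -0.34,"dz": -0.25,"rx": 0,"ry": 0,"rz": 0.01,"grip": -1}
    - {"dx": 0.03,"dy": -0.34,"dz": -0.25,"rx": 0,"ry": 0,"rz": 0.01,"grip": -1}
    - {"dx": 0.03,"dy": -0.34,"dz": -0.25,"rx": 0,"ry": 0,"rz": 0.01,"grip": -1}
    - {"dx": 0.03,"dy": -0.34,"dz": -0.25,"rx": 0,"ry": 0,"rz": 0.01,"grip": -1}

```text
time_s: 1.52
position: [0.4361, 0.0063, 0.1192]
eef_rot: [-0.045, 0.999, 0.001, -0.002]
force: [0.0, -0.0, -0.2]
grip_width: 0.085
```

```bash
python3 go.py .4429 -.0033 .008 5.1; python3 - <<'E'
from h import *
o=manip.get_obs();im=manip.read_camera("wrist")
c=cam("wrist",o)
m=colmask(im,'green');L=comps(m,2000)
for a,s,cc in L: print(s,cc.round(),pix2w(cc,.026,c).round(4))
v=im.copy()
cs=np.array([[sx*.115,sy*.021,.02] for sx,sy in((-1,-1),(1,-1),(1,1),(-1,1))])
t=np.radians(5.2);X=cs@np.array([[np.cos(t),np.sin(t),0],[-np.sin(t),np.cos(t),0],[0,0,1]])+[.4429,-.0033,.006]
cv2.polylines(v,[np.round(proj(X,c)).astype(int)],True,(255,0,0),1)
cv2.imwrite("pics/w1.png",v[:,:,::-1])
E
```

```text
pos [0.4361 0.0063 0.1192] psi 5.19 j [-0.14 -0.18 -0.34  1.41  0.   -0.23] w 0.085 F [ 0.  -0.  -0.2] t 1.52 tilt [-0.06 -0.2  -0.  ]
units [ 0.045 -0.064 -0.741] rz -0.001 alt 1.999 rows 3.0 1.0
[  273    82    65   269 15683] [306. 212.] [[ 0.4121 -0.0047  0.026 ]]
[   75   128    87   182 12101] [120. 215.] [[ 0.4263 -0.1345  0.026 ]]
```

View pics/w1.png

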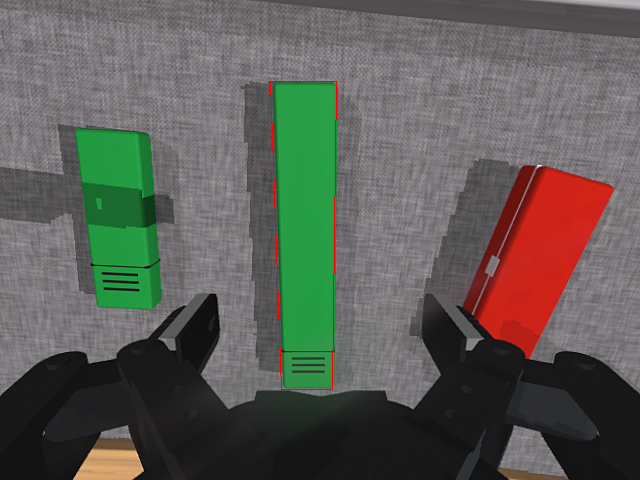

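Call:
step_arm:
  rows:
    - {"dx": 0.0,"dy": 0,"dz": -0.4,"rx": 0,"ry": 0,"rz": 0,"grip": -1}
    - {"dx": 0.0,"dy": 0,"dz": -0.4,"rx": 0,"ry": 0,"rz": 0,"grip": -1}
    - {"dx": 0.0,"dy": 0,"dz": -0.4,"rx": 0,"ry": 0,"rz": 0,"grip": -1}

```text
time_s: 1.82
position: [0.4341, 0.0086, 0.0572]
eef_rot: [-0.048, 0.999, 0.001, -0.003]
force: [-0.0, 0.0, -0.9]
grip_width: 0.0849
```

```bash
python3 go.py .4429 -.0033 .008 5.1
```

```text
pos [0.4341 0.0086 0.0572] psi 5.48 j [-0.14 -0.15 -0.44  1.29  0.   -0.23] w 0.0849 F [-0.   0.  -0.9] t 1.82 tilt [-0.08 -0.4  -0.  ]
units [ 0.059 -0.08  -0.328] rz -0.004 alt 1.996 rows 2.0 1.0
```

Call:
step_arm:
  rows:
    - {"dx": 0.059,"dy": -0.08,"dz": -0.05,"rx": 0,"ry": 0,"rz": 0,"grip": -1}
    - {"dx": 0.059,"dy": -0.08,"dz": -0.05,"rx": 0,"ry": 0,"rz": 0,"grip": -1}
    - {"dx": 0.059,"dy": -0.08,"dz": -0.05,"rx": 0,"ry": 0,"rz": 0,"grip": -1}
    - {"dx": 0.059,"dy": -0.08,"dz": -0.05,"rx": 0,"ry": 0,"rz": 0,"grip": -1}

```text
time_s: 2.15
position: [0.4472, -0.0045, 0.055]
eef_rot: [-0.047, 0.999, -0.0, 0.001]
force: [-0.1, 1.2, 0.5]
grip_width: 0.0851
```

```bash
python3 go.py .4429 -.0033 .008 5.1; python3 - <<'E'
from h import *
o=manip.get_obs();im=manip.read_camera("wrist");print(o['qvel'].round(3),o['tau'].round(1))
c=cam("wrist",o)
v=im.copy()
cs=np.array([[sx*.115,sy*.021,.02] for sx,sy in((-1,-1),(1,-1),(1,1),(-1,1))])
t=np.radians(5.2);X=cs@np.array([[np.cos(t),np.sin(t),0],[-np.sin(t),np.cos(t),0],[0,0,1]])+[.4429,-.0033,.006]
cv2.polylines(v,[np.round(proj(X,c)).astype(int)],True,(255,0,0),1)
cv2.imwrite("pics/w2.png",v[:,:,::-1])
E
```

```text
pos [ 0.4472 -0.0045  0.055 ] psi 5.41 j [-0.16 -0.12 -0.42  1.27  0.   -0.25] w 0.0851 F [-0.1  1.2  0.5] t 2.15 tilt [-0.    0.14  0.  ]
units [-0.029  0.008 -0.313] rz -0.003 alt 1.997 rows 2.0 1.0
[-0.004 -0.003 -0.009 -0.006 -0.001 -0.002] [ -0.1 -26.2  31.   -0.   -0.    0. ]
```

View pics/w2.png

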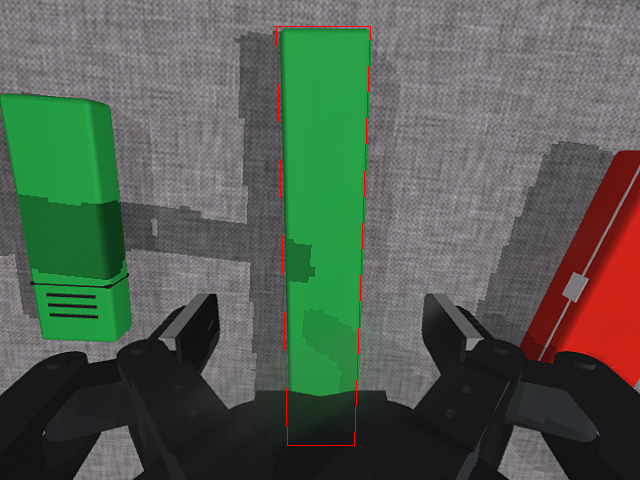

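Call:
step_arm:
  rows:
    - {"dx": -0.02,"dy": 0.0,"dz": -0.2,"rx": 0,"ry": 0,"rz": 0,"grip": -1}
    - {"dx": -0.02,"dy": 0,"dz": -0.31,"rx": 0,"ry": 0,"rz": 0,"grip": -1}
    - {"dx": -0.02,"dy": 0,"dz": -0.31,"rx": 0,"ry": 0,"rz": 0,"grip": -1}
    - {"dx": -0.02,"dy": 0,"dz": -0.31,"rx": 0,"ry": 0,"rz": 0,"grip": -1}

```text
time_s: 2.53
position: [0.4424, -0.0047, 0.0066]
eef_rot: [-0.047, 0.999, 0.0, -0.001]
force: [0.5, -0.3, 0.6]
grip_width: 0.0854
```

```bash
python3 go.py .4429 -.0033 .008 5.1
```

```text
pos [ 0.4424 -0.0047  0.0066] psi 5.38 j [-0.16 -0.09 -0.49  1.17  0.   -0.26] w 0.0854 F [ 0.5 -0.3  0.6] t 2.53 tilt [-0.02 -0.09 -0.  ]
units [0.004 0.009 0.01 ] rz -0.003 alt 1.997 rows 1.0 1.0
```

Close.

Call:
step_arm:
  rows:
    - {"dx": 0,"dy": 0,"dz": 0,"rx": 0,"ry": 0,"rz": 0,"grip": 1}
    - {"dx": 0,"dy": 0,"dz": 0,"rx": 0,"ry": 0,"rz": 0,"grip": 1}
    - {"dx": 0,"dy": 0,"dz": 0,"rx": 0,"ry": 0,"rz": 0,"grip": 1}
    - {"dx": 0,"dy": 0,"dz": 0,"rx": 0,"ry": 0,"rz": 0,"grip": 1}
    - {"dx": 0,"dy": 0,"dz": 0,"rx": 0,"ry": 0,"rz": 0,"grip": 1}
    - {"dx": 0,"dy": 0,"dz": 0,"rx": 0,"ry": 0,"rz": 0,"grip": 1}

```text
time_s: 3.03
position: [0.4448, -0.0054, 0.0083]
eef_rot: [-0.047, 0.999, -0.0, 0.002]
force: [-0.5, 0.1, 5.0]
grip_width: 0.0405
```

```bash
python3 go.py .4429 -.0033 .008 5.1; python3 - <<'E'
from h import *
import cv2
im=manip.read_camera("wrist");cv2.imwrite("pics/w3.png",im[:,:,::-1])
E
```

```text
pos [ 0.4448 -0.0054  0.0083] psi 5.35 j [-0.16 -0.09 -0.49  1.17  0.   -0.26] w 0.0405 F [-0.5  0.1  5. ] t 3.03 tilt [0.01 0.2  0.  ]
units [-0.013  0.014 -0.002] rz -0.003 alt 1.997 rows 1.0 1.0
```

View pics/w3.png

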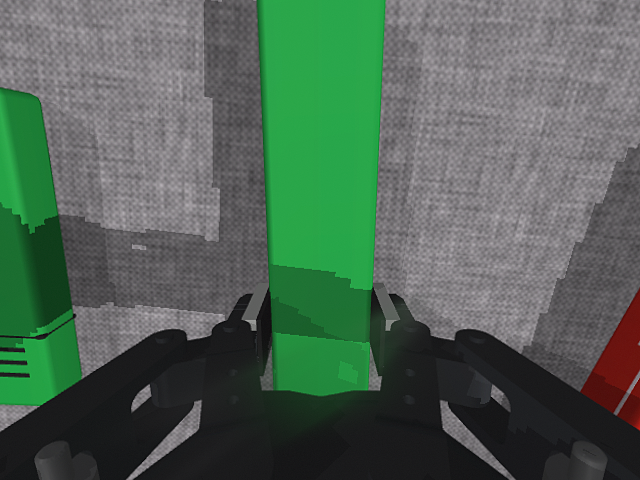

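Call:
step_arm:
  rows:
    - {"dx": 0,"dy": 0,"dz": 0.1,"rx": 0,"ry": 0,"rz": 0,"grip": 1}
    - {"dx": 0,"dy": 0,"dz": 0.3,"rx": 0,"ry": 0,"rz": 0,"grip": 1}
    - {"dx": 0,"dy": 0,"dz": 0.5,"rx": 0,"ry": 0,"rz": 0,"grip": 1}
    - {"dx": 0.1,"dy": 0.1,"dz": 0.7,"rx": 0,"ry": 0,"rz": 0.06,"grip": 1}
    - {"dx": 0.2,"dy": 0.2,"dz": 0.8,"rx": 0,"ry": 0,"rz": 0.13,"grip": 1}
    - {"dx": 0.35,"dy": 0.35,"dz": 0.8,"rx": 0,"ry": 0,"rz": 0.2,"grip": 1}
    - {"dx": 0.5,"dy": 0.5,"dz": 0.8,"rx": 0,"ry": 0,"rz": 0.27,"grip": 1}
    - {"dx": 0.65,"dy": 0.65,"dz": 0.8,"rx": 0,"ry": 0,"rz": 0.34,"grip": 1}
    - {"dx": 0.8,"dy": 0.8,"dz": 0.8,"rx": 0,"ry": 0,"rz": 0.41,"grip": 1}
    - {"dx": 0.9,"dy": 0.9,"dz": 0.8,"rx": 0,"ry": 0,"rz": 0.48,"grip": 1}

```text
time_s: 3.92
position: [0.5793, 0.1318, 0.1254]
eef_rot: [-0.414, 0.91, 0.0, -0.0]
force: [0.3, -0.5, -1.6]
grip_width: 0.0407
```

```bash
python3 go.py .6757 .198 .07 84.8
```

```text
pos [0.5793 0.1318 0.1254] psi 48.92 j [ 0.11  0.23  0.09  1.43  0.   -0.74] w 0.0407 F [ 0.3 -0.5 -1.6] t 3.92 tilt [-0.03 -0.04 -0.  ]
units [ 0.643  0.442 -0.369] rz 0.399 alt -1.601 rows 4.0 6.0
```

Call:
step_arm:
  rows:
    - {"dx": 0.15,"dy": 0.1,"dz": 0,"rx": 0,"ry": 0,"rz": 0.07,"grip": 1}
    - {"dx": 0.3,"dy": 0.2,"dz": 0,"rx": 0,"ry": 0,"rz": 0.14,"grip": 1}
    - {"dx": 0.45,"dy": 0.3,"dz": 0,"rx": 0,"ry": 0,"rz": 0.21,"grip": 1}
    - {"dx": 0.55,"dy": 0.4,"dz": -0.1,"rx": 0,"ry": 0,"rz": 0.28,"grip": 1}
    - {"dx": 0.64,"dy": 0.44,"dz": -0.2,"rx": 0,"ry": 0,"rz": 0.35,"grip": 1}
    - {"dx": 0.64,"dy": 0.44,"dz": -0.3,"rx": 0,"ry": 0,"rz": 0.4,"grip": 1}
    - {"dx": 0.64,"dy": 0.44,"dz": -0.38,"rx": 0,"ry": 0,"rz": 0.4,"grip": 1}
    - {"dx": 0.64,"dy": 0.44,"dz": -0.38,"rx": 0,"ry": 0,"rz": 0.4,"grip": 1}
    - {"dx": 0.64,"dy": 0.44,"dz": -0.38,"rx": 0,"ry": 0,"rz": 0.4,"grip": 1}

```text
time_s: 4.67
position: [0.6724, 0.1953, 0.0676]
eef_rot: [-0.672, 0.741, 0.001, -0.002]
force: [0.6, -0.3, -1.0]
grip_width: 0.0408
```

```bash
cat > look.py <<'E'
from h import *
import sys
n,f=sys.argv[1:3]
o=manip.get_obs();im=manip.read_camera(n);c=cam(n,o)
np.savez("pics/"+f+".npz",im=im,pos=o['position'],rot=o['eef_rot'])
cv2.imwrite("pics/"+f+".png",im[:,:,::-1])
if len(sys.argv)>3:
    x0,x1,y0,y1=map(int,sys.argv[3:7]);s=min(800/(x1-x0),600/(y1-y0))
    cv2.imwrite("pics/"+f+".png",cv2.resize(im[y0:y1,x0:x1,::-1],None,fx=s,fy=s,interpolation=cv2.INTER_CUBIC))
E
python3 go.py .6757 .198 .0203 84.8; python3 look.py wrist w4
```

```text
pos [0.6724 0.1953 0.0676] psi 84.43 j [ 0.19  0.54  0.37  1.41 -0.   -1.29] w 0.0408 F [ 0.6 -0.3 -1. ] t 4.67 tilt [ 0.05 -0.25  0.  ]
units [ 0.022  0.018 -0.315] rz 0.004 alt -1.996 rows 2.0 1.0
```

View pics/w4.png

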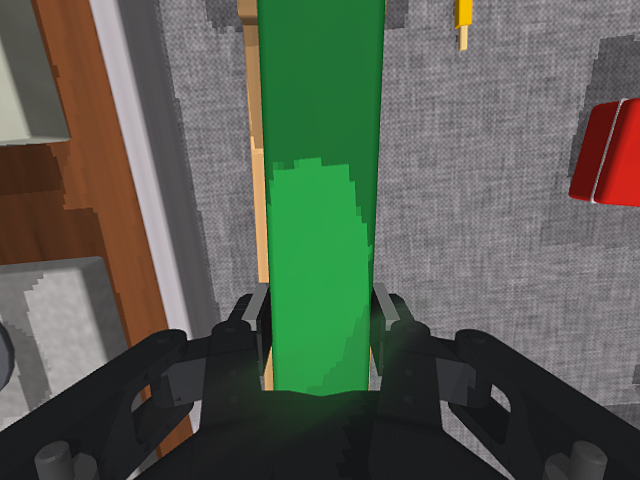

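```bash
cat > ov.py <<'E'
from h import *
def overlay(f,items,out):
    d=np.load(f"pics/{f}.npz");n='wrist' if f[0]=='w' else('top' if f[0]=='t' else 'scene')
    c=cam(n,dict(position=d['pos'],eef_rot=d['rot']));v=d['im'].copy()
    for nm,x,y,a,z in items:
        t=np.radians(a)
        for b in MODEL[nm]:
            X=b@np.array([[np.cos(t),np.sin(t),0],[-np.sin(t),np.cos(t),0],[0,0,1]])+[x,y,z]
            for i in range(8):
                for j in range(i):
                    if bin(i^j).count('1')==1:
                        q=proj(X[[i,j]],c)
                        if np.abs(q).max()<3000: cv2.line(v,*[tuple(map(int,np.round(k))) for k in q],(255,0,255),1)
    cv2.imwrite(f"pics/{out}.png",v[:,:,::-1])
    return v
E
python3 -c "
from ov import *
overlay('w4',[('long_stand',.6757,.1958,84.8,.006)],'w4o')"; python3 look.py top t1 90 290 130 280
```

```text
(no output)
```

View pics/w4o.png

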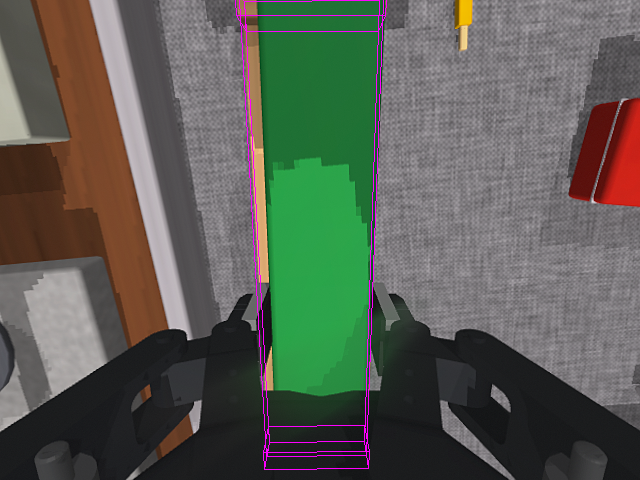

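View pics/t1.png

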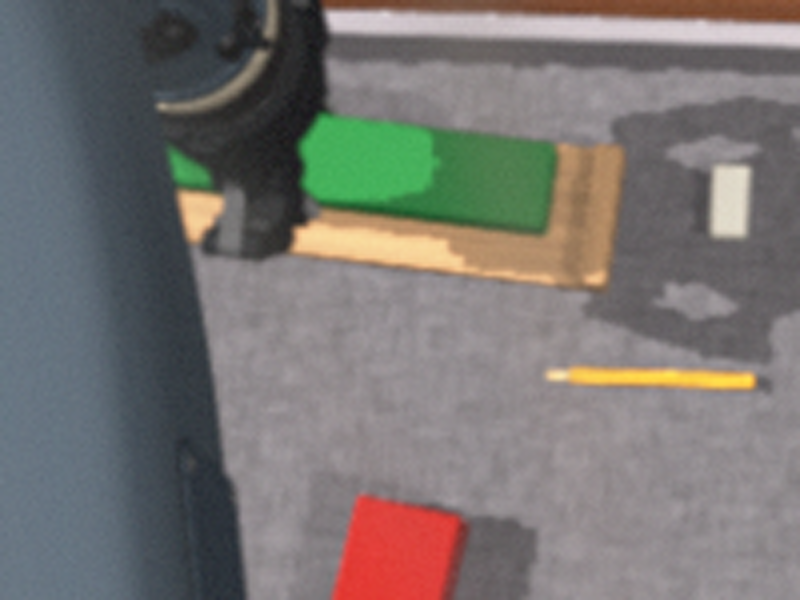

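Call:
step_arm:
  rows:
    - {"dx": 0.02,"dy": 0.015,"dz": -0.15,"rx": 0,"ry": 0,"rz": 0,"grip": 1}
    - {"dx": 0.02,"dy": 0.015,"dz": -0.25,"rx": 0,"ry": 0,"rz": 0,"grip": 1}
    - {"dx": 0.02,"dy": 0.015,"dz": -0.28,"rx": 0,"ry": 0,"rz": 0,"grip": 1}
    - {"dx": 0.02,"dy": 0.015,"dz": -0.28,"rx": 0,"ry": 0,"rz": 0,"grip": 1}
    - {"dx": 0.02,"dy": 0.015,"dz": -0.28,"rx": 0,"ry": 0,"rz": 0,"grip": 1}

```text
time_s: 5.18
position: [0.6775, 0.1979, 0.0289]
eef_rot: [-0.672, 0.74, -0.0, 0.0]
force: [0.0, -0.5, -0.7]
grip_width: 0.0407
```

```bash
python3 go.py .6757 .198 .0203 84.8;python3 look.py top t2 90 290 130 280
```

```text
pos [0.6775 0.1979 0.0289] psi 84.51 j [ 0.19  0.56  0.33  1.34 -0.   -1.29] w 0.0407 F [ 0.  -0.5 -0.7] t 5.18 tilt [-0.01  0.07  0.  ]
units [-0.012  0.001 -0.057] rz 0.003 alt -1.997 rows 1.0 1.0
```

View pics/t2.png

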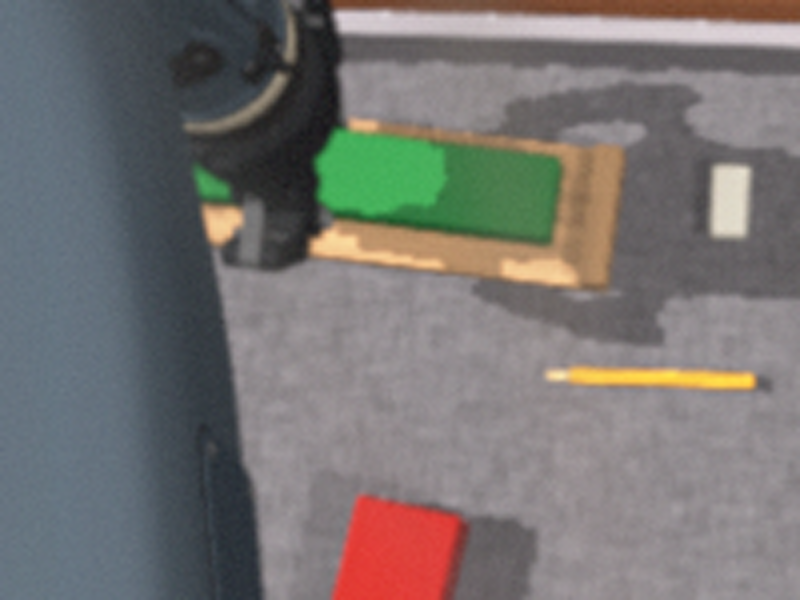

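Call:
step_arm:
  rows:
    - {"dx": -0.01,"dy": 0,"dz": -0.05,"rx": 0,"ry": 0,"rz": 0,"grip": 1}
    - {"dx": -0.01,"dy": 0,"dz": -0.05,"rx": 0,"ry": 0,"rz": 0,"grip": 1}
    - {"dx": -0.01,"dy": 0,"dz": -0.055,"rx": 0,"ry": 0,"rz": 0,"grip": 1}
    - {"dx": -0.01,"dy": 0,"dz": -0.055,"rx": 0,"ry": 0,"rz": 0,"grip": 1}

```text
time_s: 5.57
position: [0.676, 0.1981, 0.0205]
eef_rot: [-0.673, 0.74, -0.0, 0.0]
force: [-1.7, 0.3, 2.6]
grip_width: 0.0408
```

```bash
python3 go.py .6757 .198 .0203 84.8; python3 -c "
from h import *
print(pix2w([229.5,178.75],.046,cam('top')), np.array([.6757,.1958])-.115*np.array([np.cos(np.radians(84.8)),np.sin(np.radians(84.8))]))"
```

```text
pos [0.676  0.1981 0.0205] psi 84.55 j [ 0.19  0.56  0.31  1.32  0.   -1.29] w 0.0408 F [-1.7  0.3  2.6] t 5.57 tilt [-0.01  0.06  0.  ]
units [-0.002 -0.001 -0.001] rz 0.003 alt -1.997 rows 1.0 1.0
[[0.66619721 0.07920461 0.046     ]] [0.66527725 0.08127329]
```

Call:
step_arm:
  rows:
    - {"dx": 0,"dy": 0,"dz": 0,"rx": 0,"ry": 0,"rz": 0,"grip": -1}
    - {"dx": 0,"dy": 0,"dz": 0,"rx": 0,"ry": 0,"rz": 0,"grip": -1}
    - {"dx": 0,"dy": 0,"dz": 0,"rx": 0,"ry": 0,"rz": 0,"grip": -1}
    - {"dx": 0,"dy": 0,"dz": 0.2,"rx": 0,"ry": 0,"rz": 0,"grip": -1}
    - {"dx": 0,"dy": 0,"dz": 0.45,"rx": 0,"ry": 0,"rz": 0,"grip": -1}
    - {"dx": -0.2,"dy": -0.2,"dz": 0.6,"rx": 0,"ry": 0,"rz": -0.05,"grip": -1}
    - {"dx": -0.4,"dy": -0.4,"dz": 0.6,"rx": 0,"ry": 0,"rz": -0.1,"grip": -1}
    - {"dx": -0.6,"dy": -0.6,"dz": 0.6,"rx": 0,"ry": 0,"rz": -0.15,"grip": -1}
    - {"dx": -0.8,"dy": -0.8,"dz": 0.6,"rx": 0,"ry": 0,"rz": -0.2,"grip": -1}
    - {"dx": -1.0,"dy": -1.0,"dz": 0.6,"rx": 0,"ry": 0,"rz": -0.25,"grip": -1}

```text
time_s: 6.4
position: [0.5308, 0.0532, 0.1098]
eef_rot: [-0.514, 0.858, -0.001, 0.001]
force: [0.4, -0.9, 0.7]
grip_width: 0.0857
```

```bash
python3 go.py .4445 -.3092 .12 13.6;python3 look.py top t3 90 290 130 280
```

```text
pos [0.5308 0.0532 0.1098] psi 61.86 j [-0.03  0.08 -0.11  1.38 -0.   -1.11] w 0.0857 F [ 0.4 -0.9  0.7] t 6.4 tilt [0.02 0.08 0.  ]
units [-0.576 -2.416  0.068] rz -0.536 alt 1.464 rows 9.0 7.0
```

View pics/t3.png

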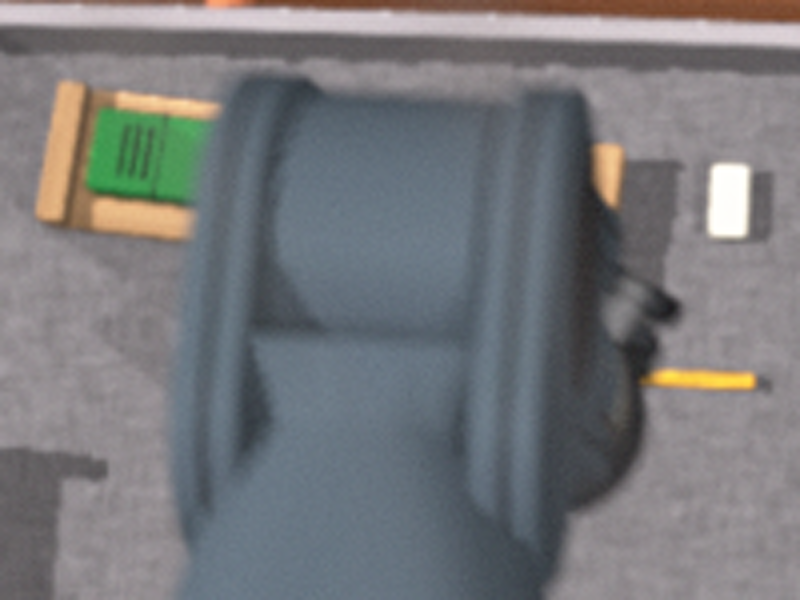

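Long case lies in the stand; I'll measure it once the arm is clear. On to the middle case.

Call:
step_arm:
  rows:
    - {"dx": -0.24,"dy": -1.0,"dz": 0.1,"rx": 0,"ry": 0,"rz": -0.24,"grip": -1}
    - {"dx": -0.24,"dy": -1.0,"dz": 0.1,"rx": 0,"ry": 0,"rz": -0.24,"grip": -1}
    - {"dx": -0.24,"dy": -1.0,"dz": 0.1,"rx": 0,"ry": 0,"rz": -0.24,"grip": -1}
    - {"dx": -0.24,"dy": -1.0,"dz": 0.1,"rx": 0,"ry": 0,"rz": -0.24,"grip": -1}

```text
time_s: 6.78
position: [0.4953, -0.0984, 0.1251]
eef_rot: [-0.343, 0.939, -0.001, 0.0]
force: [-0.1, -0.5, 0.6]
grip_width: 0.0851
```

Call:
step_arm:
  rows:
    - {"dx": -0.3,"dy": -1.0,"dz": 0,"rx": 0,"ry": 0,"rz": -0.28,"grip": -1}
    - {"dx": -0.3,"dy": -1.0,"dz": 0,"rx": 0,"ry": 0,"rz": -0.28,"grip": -1}
    - {"dx": -0.3,"dy": -1.0,"dz": 0,"rx": 0,"ry": 0,"rz": -0.28,"grip": -1}
    - {"dx": -0.3,"dy": -1.0,"dz": 0,"rx": 0,"ry": 0,"rz": -0.28,"grip": -1}

```text
time_s: 7.12
position: [0.4501, -0.2488, 0.1248]
eef_rot: [-0.129, 0.992, -0.001, 0.0]
force: [1.2, 0.7, -0.4]
grip_width: 0.0854
```

```bash
python3 go.py .4445 -.3092 .06 13.6;python3 look.py top t4
```

```text
pos [ 0.4501 -0.2488  0.1248] psi 14.88 j [-0.63  0.02 -0.14  1.41 -0.   -0.89] w 0.0854 F [ 1.2  0.7 -0.4] t 7.12 tilt [0.1  0.05 0.  ]
units [-0.038 -0.403 -0.432] rz -0.014 alt 1.986 rows 3.0 1.0
```

View pics/t4.png

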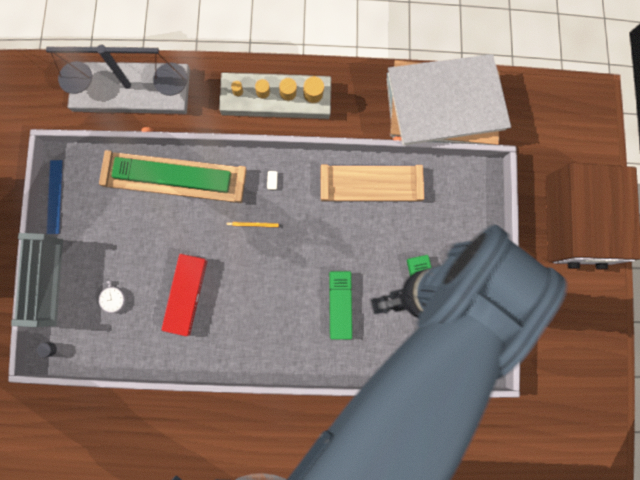

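Call:
step_arm:
  rows:
    - {"dx": -0.02,"dy": -0.36,"dz": -0.2,"rx": 0,"ry": 0,"rz": -0.01,"grip": -1}
    - {"dx": -0.02,"dy": -0.36,"dz": -0.43,"rx": 0,"ry": 0,"rz": -0.01,"grip": -1}
    - {"dx": -0.02,"dy": -0.36,"dz": -0.43,"rx": 0,"ry": 0,"rz": -0.01,"grip": -1}
    - {"dx": -0.02,"dy": -0.36,"dz": -0.43,"rx": 0,"ry": 0,"rz": -0.01,"grip": -1}

```text
time_s: 7.5
position: [0.4455, -0.2985, 0.0563]
eef_rot: [-0.124, 0.992, 0.003, -0.002]
force: [0.4, 0.4, -0.6]
grip_width: 0.0855
```

```bash
python3 go.py .4445 -.3092 .008 13.6;cat > fitone.py <<'E'
from h import *
import sys
f,nm,k,x,y,a,z=sys.argv[1:];x,y,a,z=map(float,(x,y,a,z))
n='top' if f[0]=='t' else 'scene'
im=np.load(f"pics/{f}.npz")['im'];c=cam(n);q=proj([[x,y,z+.02]],c)[0]
m,s,cc=min(comps(colmask(im,k),200),key=lambda t:np.hypot(*(t[2]-q)))
m=cv2.fillConvexPoly(np.zeros_like(m),cv2.convexHull(cv2.findNonZero(m)),1)
p,fv=fit(nm,[(c,m.astype(float))],(x,y,np.radians(a)),z);print(nm,p.round(4),np.degrees(p[2]).round(1),round(fv,3))
E
python3 fitone.py t4 long_case green .676 .196 84.8 .018
```

```text
pos [ 0.4455 -0.2985  0.0563] psi 14.27 j [-0.72  0.12 -0.17  1.28  0.   -0.96] w 0.0855 F [ 0.4  0.4 -0.6] t 7.5 tilt [-0.3  -0.31 -0.  ]
units [-0.007 -0.071 -0.322] rz -0.007 alt 1.993 rows 2.0 1.0
long_case [0.6781 0.202  1.4028] 80.4 0.916
```

Call:
step_arm:
  rows:
    - {"dx": 0,"dy": -0.06,"dz": -0.0,"rx": 0,"ry": 0,"rz": -0.007,"grip": -1}
    - {"dx": 0,"dy": -0.06,"dz": -0.0,"rx": 0,"ry": 0,"rz": -0.007,"grip": -1}
    - {"dx": 0,"dy": -0.06,"dz": -0.0,"rx": 0,"ry": 0,"rz": -0.007,"grip": -1}

```text
time_s: 7.75
position: [0.4495, -0.3095, 0.0623]
eef_rot: [-0.12, 0.993, -0.001, 0.001]
force: [-0.2, 0.0, -0.4]
grip_width: 0.0855
```

```bash
python3 go.py .4445 -.3092 .008 13.6;python3 look.py wrist w5; python3 -c "
from ov import *
overlay('w5',[('middle_case',.4445,-.3092,13.6,.006)],'w5o')
im=np.load('pics/t4.npz')['im']
for m,s,c in comps(colmask(im,'green'),200): print(s,c)"
```

```text
pos [ 0.4495 -0.3095  0.0623] psi 13.77 j [-0.73  0.13 -0.15  1.29  0.   -0.97] w 0.0855 F [-0.2  0.  -0.4] t 7.75 tilt [0.15 0.18 0.  ]
units [-0.034  0.002 -0.362] rz -0.002 alt 1.998 rows 2.0 1.0
[112 158  25  22 273] [121.49084249 170.50915751]
[ 137  161   77   28 1330] [177.0481203 174.9518797]
[407 255  24  20 305] [418.04590164 263.75737705]
[ 330  272   22   67 1441] [340.3185288  305.30534351]
```

View pics/w5o.png

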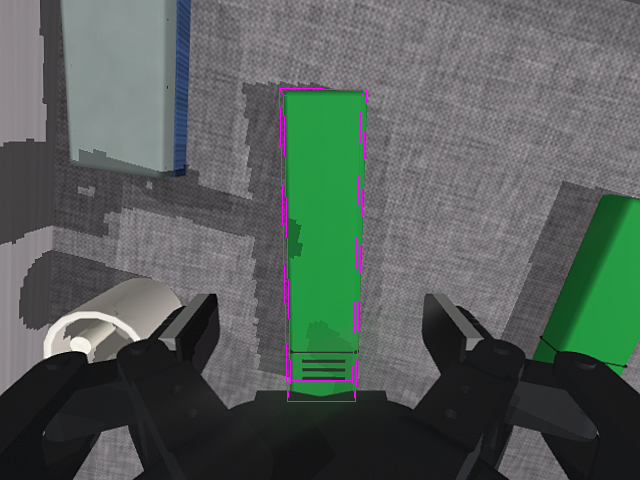

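```bash
sed -i 's/^    return m$/    return cv2.morphologyEx(m,cv2.MORPH_CLOSE,np.ones((5,5)))/' h.py; python3 -c "
from h import *
print(pix2w([483,268],.056,cam('top')))"; python3 fitone.py t4 long_case green .676 .196 84.8 .018
```

```text
[[ 0.50921957 -0.40642434  0.056     ]]
long_case [0.6764 0.2091 1.4532] 83.3 0.352
```

Call:
step_arm:
  rows:
    - {"dx": -0.025,"dy": 0,"dz": 0,"rx": 0,"ry": 0,"rz": 0,"grip": -0.45}
    - {"dx": -0.025,"dy": 0,"dz": -0.2,"rx": 0,"ry": 0,"rz": 0,"grip": -0.45}
    - {"dx": -0.025,"dy": 0,"dz": -0.36,"rx": 0,"ry": 0,"rz": 0,"grip": -0.45}
    - {"dx": -0.025,"dy": 0,"dz": -0.36,"rx": 0,"ry": 0,"rz": 0,"grip": -0.45}
    - {"dx": -0.025,"dy": 0,"dz": -0.36,"rx": 0,"ry": 0,"rz": 0,"grip": -0.45}

```text
time_s: 8.22
position: [0.4428, -0.3073, 0.0049]
eef_rot: [-0.12, 0.993, 0.001, -0.001]
force: [-0.1, -0.4, -0.2]
grip_width: 0.062
```

```bash
python3 go.py .4445 -.3092 .008 13.6
```

```text
pos [ 0.4428 -0.3073  0.0049] psi 13.75 j [-0.73  0.16 -0.23  1.18  0.   -0.97] w 0.062 F [-0.1 -0.4 -0.2] t 8.22 tilt [-0.14 -0.16 -0.  ]
units [ 0.011 -0.013  0.02 ] rz -0.002 alt 1.998 rows 1.0 1.0
```

Call:
step_arm:
  rows:
    - {"dx": 0.01,"dy": -0.01,"dz": 0.02,"rx": 0,"ry": 0,"rz": 0,"grip": -0.45}
    - {"dx": 0.01,"dy": -0.01,"dz": 0.02,"rx": 0,"ry": 0,"rz": 0,"grip": 1}
    - {"dx": 0.01,"dy": -0.01,"dz": 0.02,"rx": 0,"ry": 0,"rz": 0,"grip": 1}
    - {"dx": 0.01,"dy": -0.01,"dz": 0.02,"rx": 0,"ry": 0,"rz": 0,"grip": 1}
    - {"dx": 0.01,"dy": -0.01,"dz": 0.02,"rx": 0,"ry": 0,"rz": 0,"grip": 1}

```text
time_s: 8.63
position: [0.4476, -0.312, 0.012]
eef_rot: [-0.119, 0.993, -0.002, 0.002]
force: [0.6, 0.2, 6.2]
grip_width: 0.0405
```

```bash
python3 go.py .4445 -.3092 .008 13.6; python3 -c "
from ov import *
v=overlay('t4',[('long_case',.6757,.1958,84.8,.018)],'t4o')
cv2.imwrite('pics/t4o.png',cv2.resize(v[140:210,90:260,::-1],None,fx=4.5,fy=4.5,interpolation=cv2.INTER_CUBIC))
im=np.load('pics/t4.npz')['im']
for m,s,c in comps(colmask(im,'green'),200): print(s,c)"
```

```text
pos [ 0.4476 -0.312   0.012 ] psi 13.72 j [-0.73  0.16 -0.22  1.18  0.   -0.97] w 0.0405 F [0.6 0.2 6.2] t 8.63 tilt [0.21 0.25 0.  ]
units [-0.021  0.019 -0.027] rz -0.001 alt 1.999 rows 1.0 1.0
[ 112  158  102   31 1746] [165.430126   173.95246277]
[407 255  24  20 305] [418.04590164 263.75737705]
[ 330  272   22   67 1443] [340.33333333 305.3049203 ]
```

View pics/t4o.png

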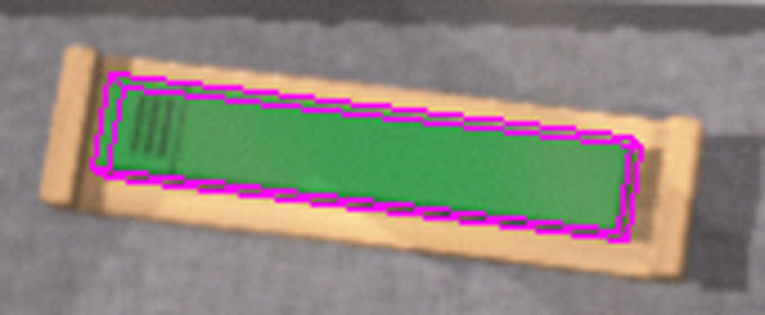

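Call:
step_arm:
  rows:
    - {"dx": 0,"dy": 0,"dz": 0.1,"rx": 0,"ry": 0,"rz": 0,"grip": 1}
    - {"dx": 0,"dy": 0,"dz": 0.3,"rx": 0,"ry": 0,"rz": 0,"grip": 1}
    - {"dx": 0,"dy": 0,"dz": 0.55,"rx": 0,"ry": 0,"rz": 0,"grip": 1}
    - {"dx": 0.0,"dy": 0.15,"dz": 0.75,"rx": 0,"ry": 0,"rz": 0.0,"grip": 1}
    - {"dx": 0.05,"dy": 0.4,"dz": 0.85,"rx": 0,"ry": 0,"rz": 0.07,"grip": 1}
    - {"dx": 0.15,"dy": 0.65,"dz": 0.85,"rx": 0,"ry": 0,"rz": 0.14,"grip": 1}
    - {"dx": 0.25,"dy": 0.9,"dz": 0.85,"rx": 0,"ry": 0,"rz": 0.2,"grip": 1}
    - {"dx": 0.3,"dy": 1.0,"dz": 0.85,"rx": 0,"ry": 0,"rz": 0.2,"grip": 1}

```text
time_s: 9.3
position: [0.4921, -0.1565, 0.138]
eef_rot: [-0.276, 0.961, 0.0, 0.002]
force: [0.3, 0.3, -1.4]
grip_width: 0.0404
```

Call:
step_arm:
  rows:
    - {"dx": 0.1,"dy": 0.23,"dz": 0,"rx": 0,"ry": 0,"rz": 0.07,"grip": 1}
    - {"dx": 0.2,"dy": 0.46,"dz": 0,"rx": 0,"ry": 0,"rz": 0.14,"grip": 1}
    - {"dx": 0.3,"dy": 0.7,"dz": 0,"rx": 0,"ry": 0,"rz": 0.2,"grip": 1}
    - {"dx": 0.45,"dy": 0.95,"dz": 0,"rx": 0,"ry": 0,"rz": 0.25,"grip": 1}

```text
time_s: 9.63
position: [0.5569, -0.018, 0.1371]
eef_rot: [-0.457, 0.889, -0.0, -0.0]
force: [1.0, -0.3, -0.6]
grip_width: 0.0403
```

```bash
sed -i 's/(50,120,40)/(50,80,40)/' h.py; python3 fitone.py t4 long_case green .676 .196 84.8 .018;  python3 go.py .6757 .198 .1 84.8
```

```text
long_case [0.6764 0.1969 1.4685] 84.1 0.098
pos [ 0.5569 -0.018   0.1371] psi 54.44 j [-0.15  0.13  0.    1.44 -0.   -1.1 ] w 0.0403 F [ 1.  -0.3 -0.6] t 9.63 tilt [0.02 0.01 0.  ]
units [ 0.792  1.44  -0.247] rz 0.337 alt -1.663 rows 6.0 5.0
```

Call:
step_arm:
  rows:
    - {"dx": 0.15,"dy": 0.23,"dz": 0,"rx": 0,"ry": 0,"rz": 0.07,"grip": 1}
    - {"dx": 0.3,"dy": 0.46,"dz": 0,"rx": 0,"ry": 0,"rz": 0.14,"grip": 1}
    - {"dx": 0.45,"dy": 0.7,"dz": 0,"rx": 0,"ry": 0,"rz": 0.2,"grip": 1}
    - {"dx": 0.6,"dy": 0.9,"dz": 0,"rx": 0,"ry": 0,"rz": 0.25,"grip": 1}
    - {"dx": 0.7,"dy": 1.0,"dz": 0,"rx": 0,"ry": 0,"rz": 0.3,"grip": 1}

```text
time_s: 10.05
position: [0.6634, 0.135, 0.1363]
eef_rot: [-0.654, 0.757, 0.0, 0.001]
force: [0.4, -0.1, -1.0]
grip_width: 0.0405
```

```bash
python3 go.py .6757 .198 .08 84.8
```

```text
pos [0.6634 0.135  0.1363] psi 81.66 j [ 0.1   0.45  0.39  1.51  0.   -1.32] w 0.0405 F [ 0.4 -0.1 -1. ] t 10.05 tilt [-0.11  0.07  0.  ]
units [ 0.082  0.42  -0.375] rz 0.035 alt -1.965 rows 3.0 1.0
```

Call:
step_arm:
  rows:
    - {"dx": 0.07,"dy": 0.2,"dz": -0.1,"rx": 0,"ry": 0,"rz": 0.035,"grip": 1}
    - {"dx": 0.07,"dy": 0.4,"dz": -0.25,"rx": 0,"ry": 0,"rz": 0.035,"grip": 1}
    - {"dx": 0.07,"dy": 0.4,"dz": -0.37,"rx": 0,"ry": 0,"rz": 0.035,"grip": 1}
    - {"dx": 0.07,"dy": 0.4,"dz": -0.37,"rx": 0,"ry": 0,"rz": 0.035,"grip": 1}
    - {"dx": 0.07,"dy": 0.4,"dz": -0.37,"rx": 0,"ry": 0,"rz": 0.035,"grip": 1}

```text
time_s: 10.47
position: [0.6711, 0.1902, 0.0791]
eef_rot: [-0.672, 0.741, 0.001, -0.002]
force: [-0.4, -0.8, -0.3]
grip_width: 0.0403
```

```bash
python3 go.py .6757 .198 .048 84.6; python3 look.py wrist w6;  python3 -c "
from ov import *
overlay('w6',[('long_case',.6764,.1969,84.6,.018)],'w6o')"
```

```text
pos [0.6711 0.1902 0.0791] psi 84.39 j [ 0.18  0.52  0.38  1.43 -0.   -1.29] w 0.0403 F [-0.4 -0.8 -0.3] t 10.47 tilt [ 0.08 -0.23  0.  ]
units [ 0.031  0.052 -0.207] rz 0.002 alt -1.998 rows 1.0 1.0
```

View pics/w6o.png

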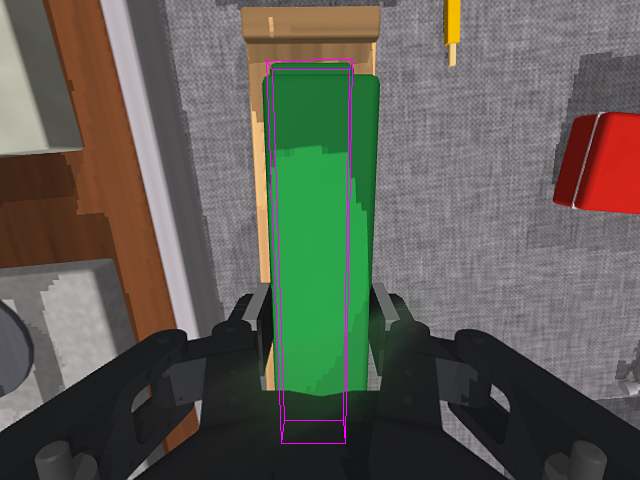

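```bash
python3 -c "
from ov import *
d=np.load('pics/w6.npz');c=cam('wrist',dict(position=d['pos'],eef_rot=d['rot']))
a=np.radians(84.39);L=np.array([np.cos(a),np.sin(a),0])
for z in(.091,.094,.097):
  p=pix2w([323,76],z,c)[0]-d['pos'];print(z,p@L, p@[-L[1],L[0],0])"
```

```text
0.091 -0.09019866929297828 0.0013451963032598477
0.094 -0.08961222163595849 0.0013167429628704811
0.097 -0.08902577397893872 0.001288289622481224
```

Call:
step_arm:
  rows:
    - {"dx": 0.025,"dy": 0.045,"dz": -0.1,"rx": 0,"ry": 0,"rz": 0,"grip": 1}
    - {"dx": 0.025,"dy": 0.045,"dz": -0.2,"rx": 0,"ry": 0,"rz": 0,"grip": 1}
    - {"dx": 0.025,"dy": 0.045,"dz": -0.2,"rx": 0,"ry": 0,"rz": 0,"grip": 1}
    - {"dx": 0.025,"dy": 0.045,"dz": -0.2,"rx": 0,"ry": 0,"rz": 0,"grip": 1}

```text
time_s: 10.85
position: [0.676, 0.1964, 0.0503]
eef_rot: [-0.671, 0.741, 0.0, -0.001]
force: [-0.3, 0.3, -0.9]
grip_width: 0.0402
```

```bash
python3 go.py .6757 .198 .042 84.6
```

```text
pos [0.676  0.1964 0.0503] psi 84.3 j [ 0.19  0.55  0.35  1.38 -0.   -1.28] w 0.0402 F [-0.3  0.3 -0.9] t 10.85 tilt [ 0.02 -0.08  0.  ]
units [-0.002  0.01  -0.055] rz 0.003 alt -1.997 rows 1.0 1.0
```

Call:
step_arm:
  rows:
    - {"dx": 0,"dy": 0,"dz": -0.03,"rx": 0,"ry": 0,"rz": 0.003,"grip": 1}
    - {"dx": 0,"dy": 0,"dz": -0.05,"rx": 0,"ry": 0,"rz": 0.003,"grip": 1}
    - {"dx": 0,"dy": 0,"dz": -0.05,"rx": 0,"ry": 0,"rz": 0.003,"grip": 1}

```text
time_s: 11.1
position: [0.6771, 0.1971, 0.0443]
eef_rot: [-0.673, 0.74, -0.001, 0.001]
force: [0.4, -0.4, -1.1]
grip_width: 0.0403
```

```bash
python3 go.py .6757 .197 .042 84.6
```

```text
pos [0.6771 0.1971 0.0443] psi 84.61 j [ 0.19  0.55  0.34  1.36 -0.   -1.29] w 0.0403 F [ 0.4 -0.4 -1.1] t 11.1 tilt [-0.02  0.12  0.  ]
units [-0.01  -0.    -0.015] rz -0.0 alt 2.0 rows 1.0 1.0
```

Call:
step_arm:
  rows:
    - {"dx": -0.008,"dy": 0,"dz": -0.012,"rx": 0,"ry": 0,"rz": 0,"grip": 1}
    - {"dx": -0.008,"dy": 0,"dz": -0.02,"rx": 0,"ry": 0,"rz": 0,"grip": 1}
    - {"dx": -0.008,"dy": 0,"dz": -0.02,"rx": 0,"ry": 0,"rz": 0,"grip": 1}

```text
time_s: 11.35
position: [0.677, 0.1971, 0.0441]
eef_rot: [-0.673, 0.74, -0.002, 0.002]
force: [0.1, -0.6, 6.0]
grip_width: 0.0402
```

```bash
python3 go.py .6757 .197 .042 84.6
```

```text
pos [0.677  0.1971 0.0441] psi 84.61 j [ 0.19  0.55  0.34  1.36 -0.   -1.29] w 0.0402 F [ 0.1 -0.6  6. ] t 11.35 tilt [-0.01  0.31  0.  ]
units [-0.009 -0.    -0.014] rz -0.0 alt 2.0 rows 1.0 1.0
```

Call:
step_arm:
  rows:
    - {"dx": 0,"dy": 0,"dz": 0.0,"rx": 0,"ry": 0,"rz": 0,"grip": -1}
    - {"dx": 0,"dy": 0,"dz": 0.0,"rx": 0,"ry": 0,"rz": 0,"grip": -1}
    - {"dx": 0,"dy": 0,"dz": 0,"rx": 0,"ry": 0,"rz": 0,"grip": -1}
    - {"dx": 0,"dy": 0,"dz": 0.2,"rx": 0,"ry": 0,"rz": 0,"grip": -1}
    - {"dx": 0,"dy": 0,"dz": 0.45,"rx": 0,"ry": 0,"rz": 0,"grip": -1}
    - {"dx": -0.2,"dy": -0.2,"dz": 0.5,"rx": 0,"ry": 0,"rz": -0.07,"grip": -1}
    - {"dx": -0.4,"dy": -0.4,"dz": 0.5,"rx": 0,"ry": 0,"rz": -0.14,"grip": -1}
    - {"dx": -0.6,"dy": -0.6,"dz": 0.5,"rx": 0,"ry": 0,"rz": -0.21,"grip": -1}
    - {"dx": -0.8,"dy": -0.8,"dz": 0.5,"rx": 0,"ry": 0,"rz": -0.28,"grip": -1}
    - {"dx": -1.0,"dy": -1.0,"dz": 0.5,"rx": 0,"ry": 0,"rz": -0.35,"grip": -1}

```text
time_s: 12.18
position: [0.5266, 0.0494, 0.1149]
eef_rot: [-0.445, 0.895, 0.0, -0.0]
force: [0.2, -0.6, 0.1]
grip_width: 0.0855
```

Call:
step_arm:
  rows:
    - {"dx": -0.15,"dy": -0.22,"dz": 0,"rx": 0,"ry": 0,"rz": -0.07,"grip": -1}
    - {"dx": -0.3,"dy": -0.45,"dz": 0,"rx": 0,"ry": 0,"rz": -0.15,"grip": -1}
    - {"dx": -0.45,"dy": -0.7,"dz": 0,"rx": 0,"ry": 0,"rz": -0.22,"grip": -1}
    - {"dx": -0.6,"dy": -0.95,"dz": 0,"rx": 0,"ry": 0,"rz": -0.3,"grip": -1}
    - {"dx": -0.6,"dy": -1.0,"dz": 0,"rx": 0,"ry": 0,"rz": -0.37,"grip": -1}
    - {"dx": -0.6,"dy": -1.0,"dz": 0,"rx": 0,"ry": 0,"rz": -0.45,"grip": -1}

```text
time_s: 12.68
position: [0.4367, -0.1024, 0.1151]
eef_rot: [-0.105, 0.994, -0.001, -0.0]
force: [0.2, 1.1, -0.1]
grip_width: 0.0856
```

```bash
python3 go.py .4345 -.1402 .06 1.0;python3 look.py top t5 90 290 130 280
```

```text
pos [ 0.4367 -0.1024  0.1151] psi 12.05 j [-0.38 -0.15 -0.32  1.4  -0.   -0.59] w 0.0856 F [ 0.2  1.1 -0.1] t 12.68 tilt [ 0.06 -0.02  0.  ]
units [-0.015 -0.252 -0.368] rz -0.123 alt 1.877 rows 2.0 2.0
```

View pics/t5.png

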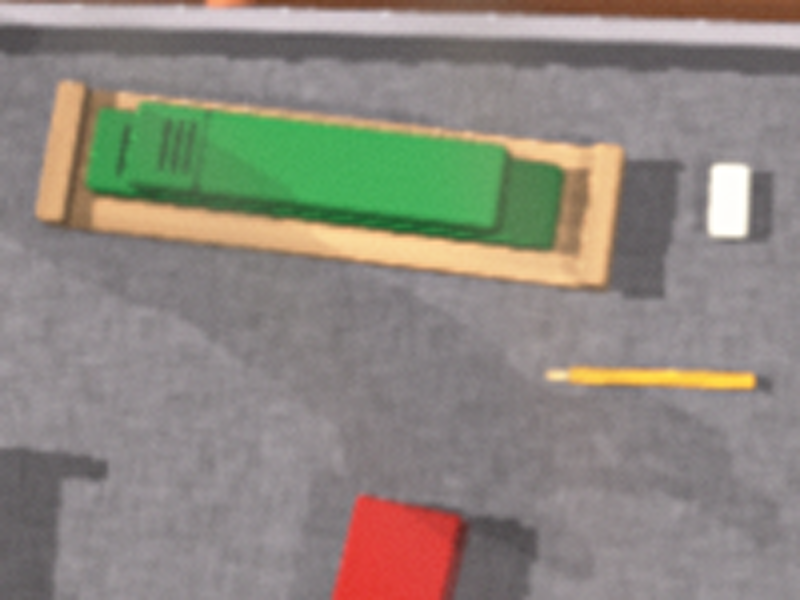

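Call:
step_arm:
  rows:
    - {"dx": -0.02,"dy": -0.22,"dz": 0,"rx": 0,"ry": 0,"rz": -0.07,"grip": -0.6}
    - {"dx": -0.02,"dy": -0.22,"dz": -0.2,"rx": 0,"ry": 0,"rz": -0.12,"grip": -0.6}
    - {"dx": -0.02,"dy": -0.22,"dz": -0.37,"rx": 0,"ry": 0,"rz": -0.12,"grip": -0.6}
    - {"dx": -0.02,"dy": -0.22,"dz": -0.37,"rx": 0,"ry": 0,"rz": -0.12,"grip": -0.6}
    - {"dx": -0.02,"dy": -0.22,"dz": -0.37,"rx": 0,"ry": 0,"rz": -0.12,"grip": -0.6}

```text
time_s: 13.15
position: [0.4335, -0.1315, 0.0582]
eef_rot: [-0.018, 1.0, 0.001, -0.002]
force: [0.3, -0.1, 0.3]
grip_width: 0.0681
```

```bash
python3 go.py .4345 -.1402 .008 1.0;python3 look.py wrist w7; python3 -c "
from ov import *
overlay('w7',[('pocket_case',.4345,-.1402,1,.006)],'w7o')
v=overlay('t5',[('long_case',.6764,.1969,84.4,.018),('middle_case',.676,.1965,84.6,.038)],'t5o')
cv2.imwrite('pics/t5o.png',cv2.resize(v[140:210,90:260,::-1],None,fx=4.5,fy=4.5,interpolation=cv2.INTER_CUBIC))"
```

```text
pos [ 0.4335 -0.1315  0.0582] psi 2.01 j [-0.44 -0.1  -0.39  1.28  0.   -0.48] w 0.0681 F [ 0.3 -0.1  0.3] t 13.15 tilt [-0.13 -0.26 -0.  ]
units [ 0.007 -0.058 -0.335] rz -0.011 alt 1.989 rows 2.0 1.0
```

View pics/w7o.png

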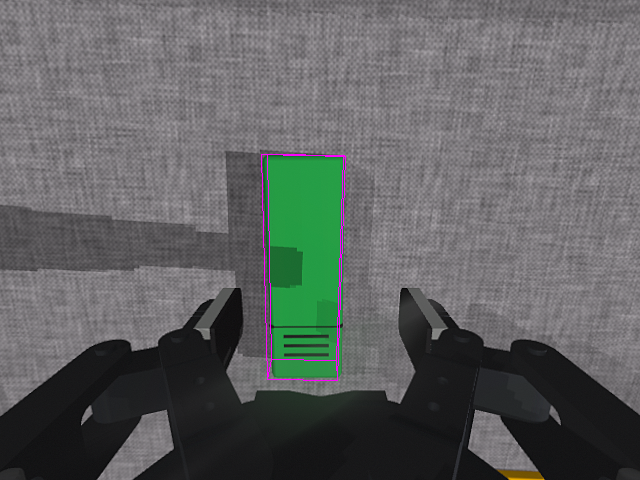

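View pics/t5o.png

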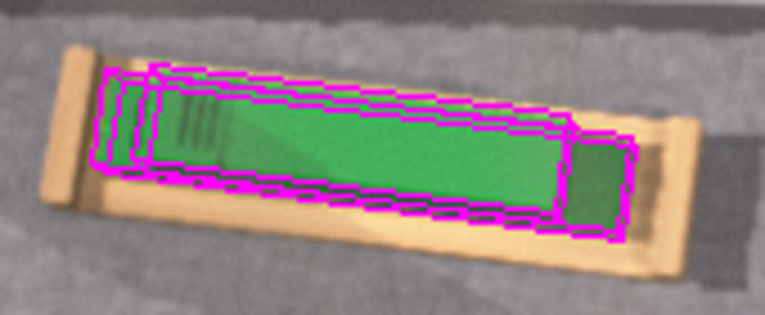

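Call:
step_arm:
  rows:
    - {"dx": 0,"dy": -0.05,"dz": 0.0,"rx": 0,"ry": 0,"rz": -0.01,"grip": -0.6}
    - {"dx": 0,"dy": -0.05,"dz": 0.0,"rx": 0,"ry": 0,"rz": -0.01,"grip": -0.6}

```text
time_s: 13.37
position: [0.4369, -0.1415, 0.0619]
eef_rot: [-0.009, 1.0, -0.001, 0.002]
force: [0.2, 0.0, 1.4]
grip_width: 0.0684
```

```bash
python3 go.py .4345 -.1402 .008 1.0
```

```text
pos [ 0.4369 -0.1415  0.0619] psi 0.97 j [-0.46 -0.1  -0.38  1.28 -0.   -0.48] w 0.0684 F [0.2 0.  1.4] t 13.37 tilt [0.15 0.2  0.  ]
units [-0.016  0.009 -0.36 ] rz 0.0 alt -2.0 rows 2.0 1.0
```

Call:
step_arm:
  rows:
    - {"dx": -0.01,"dy": 0,"dz": -0.2,"rx": 0,"ry": 0,"rz": 0,"grip": -0.6}
    - {"dx": -0.01,"dy": 0,"dz": -0.34,"rx": 0,"ry": 0,"rz": 0,"grip": -0.6}
    - {"dx": -0.01,"dy": 0,"dz": -0.34,"rx": 0,"ry": 0,"rz": 0,"grip": -0.6}
    - {"dx": -0.01,"dy": 0,"dz": -0.34,"rx": 0,"ry": 0,"rz": 0,"grip": -0.6}
    - {"dx": -0.01,"dy": 0,"dz": -0.34,"rx": 0,"ry": 0,"rz": 0,"grip": 1}
    - {"dx": -0.01,"dy": 0,"dz": -0.34,"rx": 0,"ry": 0,"rz": 0,"grip": 1}
    - {"dx": -0.01,"dy": 0,"dz": -0.34,"rx": 0,"ry": 0,"rz": 0,"grip": 1}
    - {"dx": -0.01,"dy": 0,"dz": -0.34,"rx": 0,"ry": 0,"rz": 0,"grip": 1}
    - {"dx": -0.01,"dy": 0,"dz": -0.34,"rx": 0,"ry": 0,"rz": 0,"grip": 1}

```text
time_s: 14.12
position: [0.4359, -0.1412, 0.0115]
eef_rot: [-0.009, 1.0, -0.001, 0.002]
force: [-0.1, 0.5, 7.1]
grip_width: 0.0404
```

```bash
python3 go.py .4345 -.1402 .008 1.0; python3 look.py wrist w8
```

```text
pos [ 0.4359 -0.1412  0.0115] psi 0.99 j [-0.46 -0.06 -0.45  1.17  0.   -0.48] w 0.0404 F [-0.1  0.5  7.1] t 14.12 tilt [0.13 0.26 0.  ]
units [-0.01   0.007 -0.023] rz 0.0 alt -2.0 rows 1.0 1.0
```

View pics/w8.png

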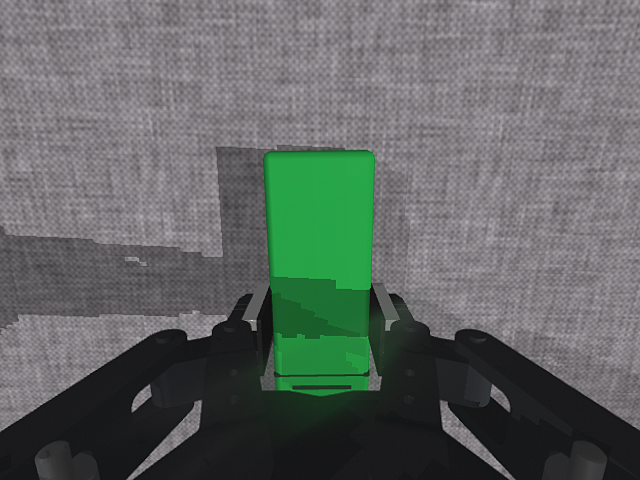

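```bash
python3 -c "
from ov import *
d=np.load('pics/w8.npz');c=cam('wrist',dict(position=d['pos'],eef_rot=d['rot']))
print(pix2w([320,152],.026,c)[0]-d['pos'])"
```

```text
[-0.06585143 -0.00029777  0.01451171]
```

Call:
step_arm:
  rows:
    - {"dx": 0,"dy": 0,"dz": 0.1,"rx": 0,"ry": 0,"rz": 0,"grip": 1}
    - {"dx": 0,"dy": 0,"dz": 0.3,"rx": 0,"ry": 0,"rz": 0,"grip": 1}
    - {"dx": 0,"dy": 0.0,"dz": 0.55,"rx": 0,"ry": 0,"rz": 0,"grip": 1}
    - {"dx": 0.1,"dy": 0.15,"dz": 0.75,"rx": 0,"ry": 0,"rz": 0.07,"grip": 1}
    - {"dx": 0.2,"dy": 0.35,"dz": 0.9,"rx": 0,"ry": 0,"rz": 0.14,"grip": 1}
    - {"dx": 0.3,"dy": 0.55,"dz": 0.95,"rx": 0,"ry": 0,"rz": 0.21,"grip": 1}
    - {"dx": 0.45,"dy": 0.75,"dz": 0.95,"rx": 0,"ry": 0,"rz": 0.28,"grip": 1}
    - {"dx": 0.6,"dy": 0.95,"dz": 0.95,"rx": 0,"ry": 0,"rz": 0.35,"grip": 1}

```text
time_s: 14.83
position: [0.5254, 0.0036, 0.1535]
eef_rot: [-0.282, 0.959, -0.001, 0.002]
force: [0.4, -0.6, -1.1]
grip_width: 0.0405
```

Call:
step_arm:
  rows:
    - {"dx": 0.15,"dy": 0.23,"dz": 0,"rx": 0,"ry": 0,"rz": 0.07,"grip": 1}
    - {"dx": 0.3,"dy": 0.46,"dz": 0,"rx": 0,"ry": 0,"rz": 0.14,"grip": 1}
    - {"dx": 0.45,"dy": 0.7,"dz": 0,"rx": 0,"ry": 0,"rz": 0.21,"grip": 1}
    - {"dx": 0.6,"dy": 0.9,"dz": 0,"rx": 0,"ry": 0,"rz": 0.28,"grip": 1}
    - {"dx": 0.75,"dy": 1.0,"dz": 0,"rx": 0,"ry": 0,"rz": 0.35,"grip": 1}
    - {"dx": 0.85,"dy": 1.0,"dz": 0,"rx": 0,"ry": 0,"rz": 0.42,"grip": 1}

```text
time_s: 15.33
position: [0.6524, 0.1569, 0.1507]
eef_rot: [-0.58, 0.815, 0.001, 0.001]
force: [-0.5, -0.5, -0.6]
grip_width: 0.0406
```

```bash
python3 go.py .676 .1965 .1 84.6
```

```text
pos [0.6524 0.1569 0.1507] psi 70.88 j [ 0.14  0.43  0.39  1.53  0.   -1.1 ] w 0.0406 F [-0.5 -0.5 -0.6] t 15.33 tilt [-0.1   0.02  0.  ]
units [ 0.158  0.264 -0.338] rz 0.152 alt -1.848 rows 2.0 2.0
```

Call:
step_arm:
  rows:
    - {"dx": 0.14,"dy": 0.25,"dz": -0.1,"rx": 0,"ry": 0,"rz": 0.075,"grip": 1}
    - {"dx": 0.14,"dy": 0.25,"dz": -0.25,"rx": 0,"ry": 0,"rz": 0.15,"grip": 1}
    - {"dx": 0.14,"dy": 0.25,"dz": -0.4,"rx": 0,"ry": 0,"rz": 0.15,"grip": 1}
    - {"dx": 0.14,"dy": 0.25,"dz": -0.4,"rx": 0,"ry": 0,"rz": 0.15,"grip": 1}
    - {"dx": 0.14,"dy": 0.25,"dz": -0.4,"rx": 0,"ry": 0,"rz": 0.15,"grip": 1}

```text
time_s: 15.75
position: [0.6704, 0.1896, 0.0888]
eef_rot: [-0.668, 0.745, 0.001, -0.002]
force: [0.7, -0.5, -0.7]
grip_width: 0.0406
```

```bash
python3 go.py .676 .197 .068 84.6; python3 look.py wrist w9;  python3 -c "
from ov import *
overlay('w9',[('middle_case',.676,.1965,84.6,.038)],'w9o')"
```

```text
pos [0.6704 0.1896 0.0888] psi 83.76 j [ 0.18  0.52  0.39  1.45 -0.   -1.28] w 0.0406 F [ 0.7 -0.5 -0.7] t 15.75 tilt [ 0.06 -0.32  0.  ]
units [ 0.038  0.049 -0.139] rz 0.009 alt -1.991 rows 1.0 1.0
```

View pics/w9o.png

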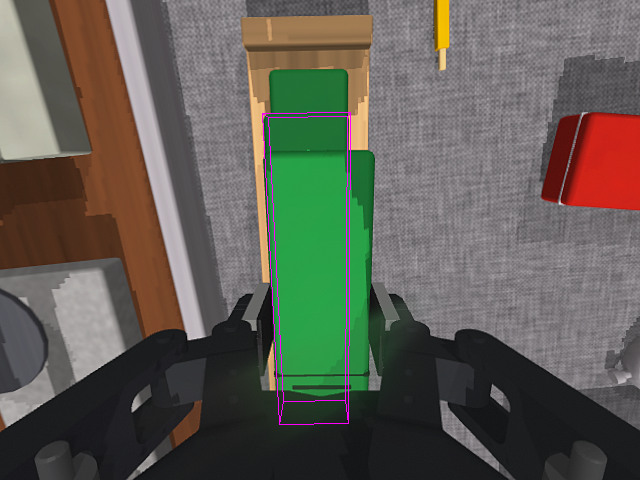

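Call:
step_arm:
  rows:
    - {"dx": 0.03,"dy": 0.04,"dz": -0.05,"rx": 0,"ry": 0,"rz": 0.007,"grip": 1}
    - {"dx": 0.03,"dy": 0.04,"dz": -0.1,"rx": 0,"ry": 0,"rz": 0.007,"grip": 1}
    - {"dx": 0.03,"dy": 0.04,"dz": -0.12,"rx": 0,"ry": 0,"rz": 0.007,"grip": 1}
    - {"dx": 0.03,"dy": 0.04,"dz": -0.12,"rx": 0,"ry": 0,"rz": 0.007,"grip": 1}

```text
time_s: 16.13
position: [0.6763, 0.1956, 0.0728]
eef_rot: [-0.672, 0.741, 0.0, -0.0]
force: [-0.1, -0.5, -0.1]
grip_width: 0.0401
```

```bash
python3 go.py .676 .197 .064 84.6
```

```text
pos [0.6763 0.1956 0.0728] psi 84.39 j [ 0.19  0.54  0.39  1.42 -0.   -1.29] w 0.0401 F [-0.1 -0.5 -0.1] t 16.13 tilt [ 0.02 -0.06  0.  ]
units [-0.002  0.009 -0.058] rz 0.002 alt -1.998 rows 1.0 1.0
```

Call:
step_arm:
  rows:
    - {"dx": 0,"dy": 0.005,"dz": -0.03,"rx": 0,"ry": 0,"rz": 0.003,"grip": 1}
    - {"dx": 0,"dy": 0.005,"dz": -0.055,"rx": 0,"ry": 0,"rz": 0.003,"grip": 1}
    - {"dx": 0,"dy": 0.005,"dz": -0.055,"rx": 0,"ry": 0,"rz": 0.003,"grip": 1}

```text
time_s: 16.38
position: [0.6762, 0.1964, 0.0641]
eef_rot: [-0.673, 0.739, 0.0, -0.001]
force: [0.5, 0.2, 0.1]
grip_width: 0.0405
```

```bash
python3 go.py .676 .197 .064 84.6
```

```text
pos [0.6762 0.1964 0.0641] psi 84.67 j [ 0.19  0.54  0.37  1.4  -0.   -1.29] w 0.0405 F [0.5 0.2 0.1] t 16.38 tilt [ 0.02 -0.08  0.  ]
units [-0.001  0.004 -0.001] rz -0.001 alt 1.999 rows 1.0 1.0
```

Call:
step_arm:
  rows:
    - {"dx": 0,"dy": 0.003,"dz": -0.01,"rx": 0,"ry": 0,"rz": 0,"grip": 1}
    - {"dx": 0,"dy": 0.003,"dz": -0.015,"rx": 0,"ry": 0,"rz": 0,"grip": 1}
    - {"dx": 0,"dy": 0.003,"dz": -0.015,"rx": 0,"ry": 0,"rz": 0,"grip": 1}

```text
time_s: 16.63
position: [0.6769, 0.1969, 0.0636]
eef_rot: [-0.673, 0.739, -0.0, 0.0]
force: [-1.3, -0.7, 1.8]
grip_width: 0.0404
```

```bash
python3 go.py .676 .197 .064 84.6
```

```text
pos [0.6769 0.1969 0.0636] psi 84.67 j [ 0.19  0.54  0.37  1.4  -0.   -1.29] w 0.0404 F [-1.3 -0.7  1.8] t 16.63 tilt [0.01 0.04 0.  ]
units [-0.006  0.001  0.003] rz -0.001 alt 1.999 rows 1.0 1.0
```

Call:
step_arm:
  rows:
    - {"dx": 0,"dy": 0,"dz": 0.0,"rx": 0,"ry": 0,"rz": 0,"grip": -1}
    - {"dx": 0,"dy": 0,"dz": 0.0,"rx": 0,"ry": 0,"rz": 0,"grip": -1}
    - {"dx": 0,"dy": 0,"dz": 0,"rx": 0,"ry": 0,"rz": 0,"grip": -1}
    - {"dx": 0,"dy": 0,"dz": 0.2,"rx": 0,"ry": 0,"rz": 0,"grip": -1}
    - {"dx": 0,"dy": 0,"dz": 0.45,"rx": 0,"ry": 0,"rz": 0,"grip": -1}
    - {"dx": -0.25,"dy": 0,"dz": 0.5,"rx": 0,"ry": 0,"rz": -0.07,"grip": -1}
    - {"dx": -0.5,"dy": -0.1,"dz": 0.5,"rx": 0,"ry": 0,"rz": -0.14,"grip": -1}
    - {"dx": -0.75,"dy": -0.1,"dz": 0.5,"rx": 0,"ry": 0,"rz": -0.21,"grip": -1}
    - {"dx": -1.0,"dy": -0.15,"dz": 0.5,"rx": 0,"ry": 0,"rz": -0.28,"grip": -1}

```text
time_s: 17.38
position: [0.5259, 0.175, 0.1382]
eef_rot: [-0.494, 0.87, 0.0, 0.001]
force: [0.5, 0.4, 0.9]
grip_width: 0.0852
```

Call:
step_arm:
  rows:
    - {"dx": -0.2,"dy": -0.05,"dz": 0,"rx": 0,"ry": 0,"rz": -0.08,"grip": -1}
    - {"dx": -0.4,"dy": -0.1,"dz": 0,"rx": 0,"ry": 0,"rz": -0.16,"grip": -1}
    - {"dx": -0.54,"dy": -0.1,"dz": 0,"rx": 0,"ry": 0,"rz": -0.24,"grip": -1}
    - {"dx": -0.54,"dy": -0.1,"dz": 0,"rx": 0,"ry": 0,"rz": -0.32,"grip": -1}
    - {"dx": -0.54,"dy": -0.1,"dz": 0,"rx": 0,"ry": 0,"rz": -0.4,"grip": -1}
    - {"dx": -0.54,"dy": -0.1,"dz": -0.1,"rx": 0,"ry": 0,"rz": -0.48,"grip": -1}
    - {"dx": -0.54,"dy": -0.1,"dz": -0.3,"rx": 0,"ry": 0,"rz": -0.56,"grip": -1}
    - {"dx": -0.54,"dy": -0.1,"dz": -0.4,"rx": 0,"ry": 0,"rz": -0.64,"grip": -1}
    - {"dx": -0.54,"dy": -0.1,"dz": -0.4,"rx": 0,"ry": 0,"rz": -0.72,"grip": -1}
    - {"dx": -0.54,"dy": -0.1,"dz": -0.4,"rx": 0,"ry": 0,"rz": -0.77,"grip": -1}

```text
time_s: 18.22
position: [0.4443, 0.1593, 0.076]
eef_rot: [0.088, 0.996, -0.0, -0.002]
force: [0.8, 0.6, -0.2]
grip_width: 0.0856
```

```bash
python3 go.py .4447 .159 .012 -10.4; python3 look.py wrist w10; python3 -c "
from ov import *
overlay('w10',[('pencil_box',.4447,.159,-10.4,.006)],'w10o')"
```

```text
pos [0.4443 0.1593 0.076 ] psi -10.14 j [ 0.2  -0.06 -0.32  1.32  0.    0.38] w 0.0856 F [ 0.8  0.6 -0.2] t 18.22 tilt [ 0.03 -0.19  0.  ]
units [ 0.003 -0.002 -0.427] rz -0.003 alt 1.997 rows 2.0 1.0
```

View pics/w10o.png

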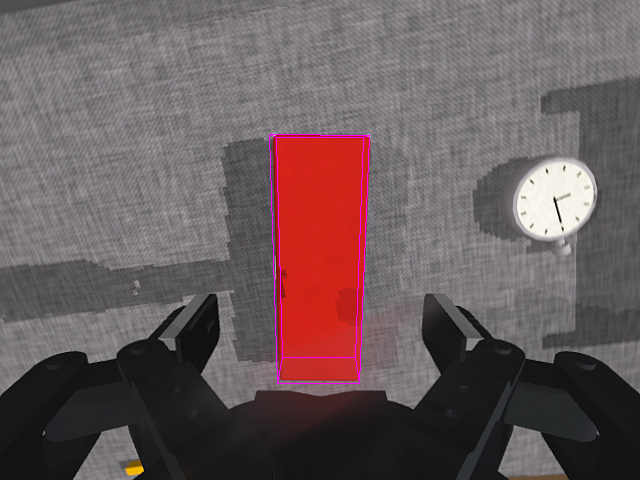

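Call:
step_arm:
  rows:
    - {"dx": 0,"dy": 0,"dz": -0.2,"rx": 0,"ry": 0,"rz": 0,"grip": -1}
    - {"dx": 0,"dy": 0,"dz": -0.4,"rx": 0,"ry": 0,"rz": 0,"grip": -1}
    - {"dx": 0,"dy": 0,"dz": -0.4,"rx": 0,"ry": 0,"rz": 0,"grip": -1}
    - {"dx": 0,"dy": 0,"dz": -0.4,"rx": 0,"ry": 0,"rz": 0,"grip": -1}

```text
time_s: 18.6
position: [0.4436, 0.1592, 0.0164]
eef_rot: [0.085, 0.996, -0.001, -0.002]
force: [0.5, 0.9, 1.3]
grip_width: 0.0854
```

```bash
python3 go.py .4447 .159 .012 -10.4;  python3 -c "
from ov import *
d=np.load('pics/w10.npz');c=cam('wrist',dict(position=d['pos'],eef_rot=d['rot']))
im=d['im'];m=cv2.inRange(im[130:260,500:620],(185,180,165),(255,255,255))
n,l,s,cc=cv2.connectedComponentsWithStats(m);i=1+s[1:,4].argmax();print(s[i],cc[i])
pts=cv2.findNonZero((l==i).astype(np.uint8)).reshape(-1,2)+[500,130]
w=pix2w(pts,.02,c)[:,:2].astype(np.float32);print(cv2.minEnclosingCircle(w),cv2.fitEllipse(cv2.convexHull(w)))
print(pix2w([[562,250]],.013,c), pix2w([[111,300],[109,284]],.02,cam('top')))"
```

```text
pos [0.4436 0.1592 0.0164] psi -9.76 j [ 0.2  -0.02 -0.4   1.19  0.    0.37] w 0.0854 F [0.5 0.9 1.3] t 18.6 tilt [ 0.05 -0.27  0.  ]
units [ 0.007 -0.001 -0.029] rz -0.007 alt 1.993 rows 1.0 1.0
[  17   30   79   78 4559] [55.25268699 68.38890107]
((0.43019533157348633, 0.30145734548568726), 0.02316463179886341) ((0.43025892972946167, 0.3014896512031555), (0.044893957674503326, 0.04568243399262428), 81.52194213867188)
[[0.46507099 0.31023049 0.013     ]] [[0.42880641 0.29913728 0.02      ]
 [0.45922461 0.30504382 0.02      ]]
```

Close.

Call:
step_arm:
  rows:
    - {"dx": 0.005,"dy": 0,"dz": -0.01,"rx": 0,"ry": 0,"rz": -0.006,"grip": 1}
    - {"dx": 0.005,"dy": 0,"dz": -0.01,"rx": 0,"ry": 0,"rz": -0.006,"grip": 1}
    - {"dx": 0.005,"dy": 0,"dz": -0.01,"rx": 0,"ry": 0,"rz": -0.006,"grip": 1}
    - {"dx": 0.005,"dy": 0,"dz": -0.01,"rx": 0,"ry": 0,"rz": -0.006,"grip": 1}
    - {"dx": 0.005,"dy": 0,"dz": -0.01,"rx": 0,"ry": 0,"rz": -0.006,"grip": 1}

```text
time_s: 19.02
position: [0.4488, 0.1599, 0.019]
eef_rot: [0.09, 0.996, 0.001, 0.002]
force: [0.1, -0.5, 5.4]
grip_width: 0.0509
```

```bash
python3 go.py .4447 .159 .012 -10.4; python3 look.py wrist w11; python3 -c "
from ov import *
overlay('w11',[('pencil_box',.4447,.159,-10.4,.006)],'w11o')"
```

```text
pos [0.4488 0.1599 0.019 ] psi -10.36 j [ 0.2  -0.02 -0.4   1.19 -0.    0.38] w 0.0509 F [ 0.1 -0.5  5.4] t 19.02 tilt [-0.04  0.28  0.  ]
units [-0.027 -0.006 -0.046] rz -0.0 alt 2.0 rows 1.0 1.0
```

View pics/w11o.png

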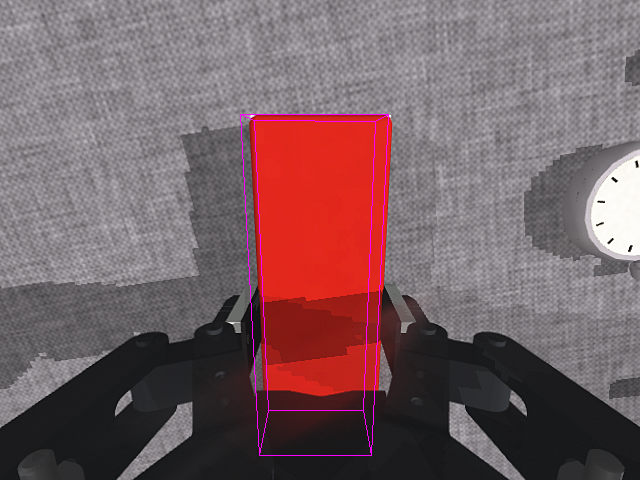

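```bash
python3 -c "
from ov import *
d=np.load('pics/w11.npz');c=cam('wrist',dict(position=d['pos'],eef_rot=d['rot']))
p=pix2w([321,118],.034,c)[0]-d['pos'];a=np.radians(-10.36);print(p@[np.cos(a),np.sin(a),0],p@[-np.sin(a),np.cos(a),0])"
```

```text
-0.07759426813679485 0.0010279845970336096
```

Call:
step_arm:
  rows:
    - {"dx": 0,"dy": 0,"dz": 0.1,"rx": 0,"ry": 0,"rz": 0,"grip": 1}
    - {"dx": 0,"dy": 0,"dz": 0.3,"rx": 0,"ry": 0,"rz": 0,"grip": 1}
    - {"dx": 0,"dy": 0.0,"dz": 0.55,"rx": 0,"ry": 0,"rz": 0,"grip": 1}
    - {"dx": 0.05,"dy": -0.15,"dz": 0.7,"rx": 0,"ry": 0,"rz": -0.07,"grip": 1}
    - {"dx": 0.1,"dy": -0.35,"dz": 0.75,"rx": 0,"ry": 0,"rz": -0.14,"grip": 1}
    - {"dx": 0.2,"dy": -0.55,"dz": 0.75,"rx": 0,"ry": 0,"rz": -0.21,"grip": 1}
    - {"dx": 0.3,"dy": -0.75,"dz": 0.75,"rx": 0,"ry": 0,"rz": -0.28,"grip": 1}
    - {"dx": 0.4,"dy": -1.0,"dz": 0.75,"rx": 0,"ry": 0,"rz": -0.35,"grip": 1}

```text
time_s: 19.73
position: [0.507, 0.0092, 0.1294]
eef_rot: [0.359, 0.933, 0.001, 0.0]
force: [0.5, 1.1, -1.5]
grip_width: 0.0504
```

Call:
step_arm:
  rows:
    - {"dx": 0.15,"dy": -0.23,"dz": 0,"rx": 0,"ry": 0,"rz": -0.07,"grip": 1}
    - {"dx": 0.3,"dy": -0.46,"dz": 0,"rx": 0,"ry": 0,"rz": -0.14,"grip": 1}
    - {"dx": 0.45,"dy": -0.7,"dz": 0,"rx": 0,"ry": 0,"rz": -0.21,"grip": 1}
    - {"dx": 0.6,"dy": -0.9,"dz": 0,"rx": 0,"ry": 0,"rz": -0.28,"grip": 1}
    - {"dx": 0.75,"dy": -1.0,"dz": 0,"rx": 0,"ry": 0,"rz": -0.35,"grip": 1}
    - {"dx": 0.9,"dy": -1.0,"dz": 0,"rx": 0,"ry": 0,"rz": -0.42,"grip": 1}

```text
time_s: 20.23
position: [0.6419, -0.1452, 0.1279]
eef_rot: [0.645, 0.764, -0.001, 0.0]
force: [0.8, 0.3, -1.4]
grip_width: 0.0505
```

```bash
python3 go.py .6762 -.1957 .07 -87.9
```

```text
pos [ 0.6419 -0.1452  0.1279] psi -80.28 j [-0.32  0.4   0.31  1.48 -0.    1.08] w 0.0505 F [ 0.8  0.3 -1.4] t 20.23 tilt [ 0.1  -0.06  0.  ]
units [ 0.229 -0.337 -0.386] rz -0.085 alt 1.915 rows 3.0 2.0
```

Call:
step_arm:
  rows:
    - {"dx": 0.21,"dy": -0.2,"dz": -0.05,"rx": 0,"ry": 0,"rz": -0.07,"grip": 1}
    - {"dx": 0.21,"dy": -0.33,"dz": -0.2,"rx": 0,"ry": 0,"rz": -0.085,"grip": 1}
    - {"dx": 0.21,"dy": -0.33,"dz": -0.38,"rx": 0,"ry": 0,"rz": -0.085,"grip": 1}
    - {"dx": 0.21,"dy": -0.33,"dz": -0.38,"rx": 0,"ry": 0,"rz": -0.085,"grip": 1}
    - {"dx": 0.21,"dy": -0.33,"dz": -0.38,"rx": 0,"ry": 0,"rz": -0.085,"grip": 1}

```text
time_s: 20.65
position: [0.6703, -0.1889, 0.0681]
eef_rot: [0.69, 0.723, -0.001, -0.004]
force: [-0.4, -0.4, -1.1]
grip_width: 0.0501
```

```bash
python3 go.py .6762 -.198 .036 -87.9; python3 look.py wrist w12;  python3 -c "
from ov import *
overlay('w12',[('short_stand',.6762,-.1957,-87.9,.006)],'w12o')"
```

```text
pos [ 0.6703 -0.1889  0.0681] psi -87.32 j [-0.37  0.53  0.36  1.41  0.    1.15] w 0.0501 F [-0.4 -0.4 -1.1] t 20.65 tilt [-0.21 -0.44 -0.  ]
units [ 0.04  -0.061 -0.214] rz -0.006 alt 1.994 rows 1.0 1.0
```

View pics/w12o.png

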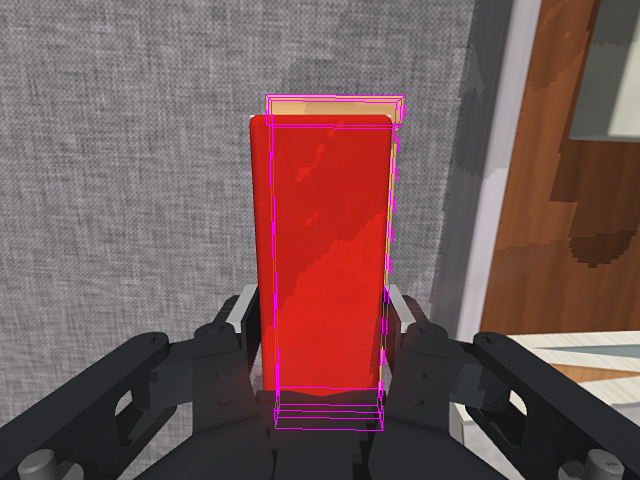

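Call:
step_arm:
  rows:
    - {"dx": 0.03,"dy": -0.05,"dz": -0.1,"rx": 0,"ry": 0,"rz": -0.005,"grip": 1}
    - {"dx": 0.03,"dy": -0.05,"dz": -0.18,"rx": 0,"ry": 0,"rz": -0.005,"grip": 1}
    - {"dx": 0.03,"dy": -0.05,"dz": -0.18,"rx": 0,"ry": 0,"rz": -0.005,"grip": 1}
    - {"dx": 0.03,"dy": -0.05,"dz": -0.18,"rx": 0,"ry": 0,"rz": -0.005,"grip": 1}

```text
time_s: 21.03
position: [0.6765, -0.1968, 0.0437]
eef_rot: [0.693, 0.721, -0.0, -0.001]
force: [-0.6, 0.8, -2.1]
grip_width: 0.0501
```

```bash
python3 go.py .6762 -.198 .031 -87.9; python3 look.py wrist w13;  python3 -c "
from ov import *
overlay('w13',[('short_stand',.6762,-.1957,-87.9,.006)],'w13o')"
```

```text
pos [ 0.6765 -0.1968  0.0437] psi -87.75 j [-0.38  0.56  0.35  1.37  0.    1.15] w 0.0501 F [-0.6  0.8 -2.1] t 21.03 tilt [-0.06 -0.14 -0.  ]
units [-0.002 -0.008 -0.085] rz -0.002 alt 1.998 rows 1.0 1.0
```

View pics/w13o.png

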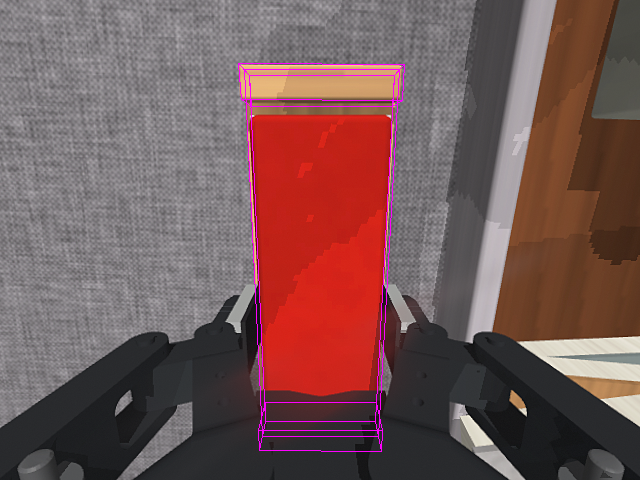

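Call:
step_arm:
  rows:
    - {"dx": 0,"dy": -0.003,"dz": -0.04,"rx": 0,"ry": 0,"rz": -0.001,"grip": 1}
    - {"dx": 0,"dy": -0.003,"dz": -0.07,"rx": 0,"ry": 0,"rz": -0.001,"grip": 1}
    - {"dx": 0,"dy": -0.003,"dz": -0.07,"rx": 0,"ry": 0,"rz": -0.001,"grip": 1}

```text
time_s: 21.33
position: [0.6769, -0.1976, 0.0333]
eef_rot: [0.694, 0.72, -0.0, -0.001]
force: [-0.4, 0.1, -2.2]
grip_width: 0.0504
```

```bash
python3 go.py .6762 -.198 .031 -87.9
```

```text
pos [ 0.6769 -0.1976  0.0333] psi -87.85 j [-0.38  0.56  0.33  1.35  0.    1.15] w 0.0504 F [-0.4  0.1 -2.2] t 21.33 tilt [-0.03 -0.08 -0.  ]
units [-0.004 -0.003 -0.015] rz -0.001 alt 1.999 rows 1.0 1.0
```

Call:
step_arm:
  rows:
    - {"dx": -0.003,"dy": 0,"dz": -0.015,"rx": 0,"ry": 0,"rz": 0,"grip": 1}
    - {"dx": -0.003,"dy": 0,"dz": -0.025,"rx": 0,"ry": 0,"rz": 0,"grip": 1}
    - {"dx": -0.003,"dy": 0,"dz": -0.025,"rx": 0,"ry": 0,"rz": 0,"grip": 1}

```text
time_s: 21.58
position: [0.6771, -0.198, 0.0311]
eef_rot: [0.694, 0.72, 0.0, 0.0]
force: [-1.0, 0.3, -1.1]
grip_width: 0.0507
```

```bash
python3 go.py .6762 -.198 .031 -87.9
```

```text
pos [ 0.6771 -0.198   0.0311] psi -87.86 j [-0.38  0.56  0.33  1.34 -0.    1.15] w 0.0507 F [-1.   0.3 -1.1] t 21.58 tilt [0.01 0.02 0.  ]
units [-0.006 -0.    -0.001] rz -0.0 alt 2.0 rows 1.0 1.0
```

Call:
step_arm:
  rows:
    - {"dx": 0,"dy": 0,"dz": -0.015,"rx": 0,"ry": 0,"rz": 0,"grip": 1}
    - {"dx": 0,"dy": 0,"dz": -0.015,"rx": 0,"ry": 0,"rz": 0,"grip": 1}

```text
time_s: 21.75
position: [0.6772, -0.198, 0.031]
eef_rot: [0.694, 0.72, 0.0, 0.001]
force: [-4.4, 2.3, 5.2]
grip_width: 0.0503
```

```bash
python3 go.py .6762 -.198 .031 -87.9
```

```text
pos [ 0.6772 -0.198   0.031 ] psi -87.86 j [-0.38  0.56  0.33  1.34 -0.    1.15] w 0.0503 F [-4.4  2.3  5.2] t 21.75 tilt [0.03 0.06 0.  ]
units [-0.006 -0.    -0.   ] rz -0.0 alt 2.0 rows 1.0 1.0
```

Call:
step_arm:
  rows:
    - {"dx": 0,"dy": 0,"dz": 0.01,"rx": 0,"ry": 0,"rz": 0,"grip": -1}
    - {"dx": 0,"dy": 0,"dz": 0.01,"rx": 0,"ry": 0,"rz": 0,"grip": -1}
    - {"dx": 0,"dy": 0,"dz": 0.01,"rx": 0,"ry": 0,"rz": 0,"grip": -1}
    - {"dx": 0,"dy": 0,"dz": 0.2,"rx": 0,"ry": 0,"rz": 0,"grip": -1}
    - {"dx": 0,"dy": 0,"dz": 0.45,"rx": 0,"ry": 0,"rz": 0,"grip": -1}
    - {"dx": -0.2,"dy": 0.2,"dz": 0.6,"rx": 0,"ry": 0,"rz": 0.07,"grip": -1}
    - {"dx": -0.4,"dy": 0.4,"dz": 0.6,"rx": 0,"ry": 0,"rz": 0.14,"grip": -1}
    - {"dx": -0.5,"dy": 0.6,"dz": 0.6,"rx": 0,"ry": 0,"rz": 0.21,"grip": -1}
    - {"dx": -0.6,"dy": 0.8,"dz": 0.6,"rx": 0,"ry": 0,"rz": 0.28,"grip": -1}
    - {"dx": -0.7,"dy": 1.0,"dz": 0.6,"rx": 0,"ry": 0,"rz": 0.35,"grip": -1}

```text
time_s: 22.58
position: [0.5713, -0.0468, 0.1187]
eef_rot: [0.47, 0.883, 0.0, 0.001]
force: [0.3, 0.0, -0.7]
grip_width: 0.0856
```

Call:
step_arm:
  rows:
    - {"dx": -0.1,"dy": 0.25,"dz": 0,"rx": 0,"ry": 0,"rz": 0.07,"grip": -1}
    - {"dx": -0.2,"dy": 0.5,"dz": 0,"rx": 0,"ry": 0,"rz": 0.14,"grip": -1}
    - {"dx": -0.3,"dy": 0.75,"dz": 0,"rx": 0,"ry": 0,"rz": 0.21,"grip": -1}
    - {"dx": -0.4,"dy": 1.0,"dz": 0,"rx": 0,"ry": 0,"rz": 0.28,"grip": -1}

```text
time_s: 22.92
position: [0.5113, 0.1036, 0.1184]
eef_rot: [0.266, 0.964, 0.0, 0.0]
force: [0.4, 0.0, -0.4]
grip_width: 0.0853
```

Call:
step_arm:
  rows:
    - {"dx": -0.1,"dy": 0.25,"dz": 0,"rx": 0,"ry": 0,"rz": 0.07,"grip": -1}
    - {"dx": -0.2,"dy": 0.5,"dz": 0,"rx": 0,"ry": 0,"rz": 0.14,"grip": -1}
    - {"dx": -0.3,"dy": 0.75,"dz": 0,"rx": 0,"ry": 0,"rz": 0.21,"grip": -1}
    - {"dx": -0.4,"dy": 1.0,"dz": 0,"rx": 0,"ry": 0,"rz": 0.28,"grip": -1}

```text
time_s: 23.25
position: [0.4513, 0.2538, 0.1185]
eef_rot: [0.049, 0.999, 0.0, 0.001]
force: [0.7, -0.4, 0.1]
grip_width: 0.0855
```

```bash
python3 go.py .430 .3012 .08 5; python3 look.py top t6
```

```text
pos [0.4513 0.2538 0.1185] psi -5.66 j [ 0.38  0.03 -0.14  1.4   0.    0.48] w 0.0855 F [ 0.7 -0.4  0.1] t 23.25 tilt [-0.02  0.06  0.  ]
units [-0.142  0.316 -0.257] rz 0.118 alt -1.882 rows 2.0 2.0
```

View pics/t6.png

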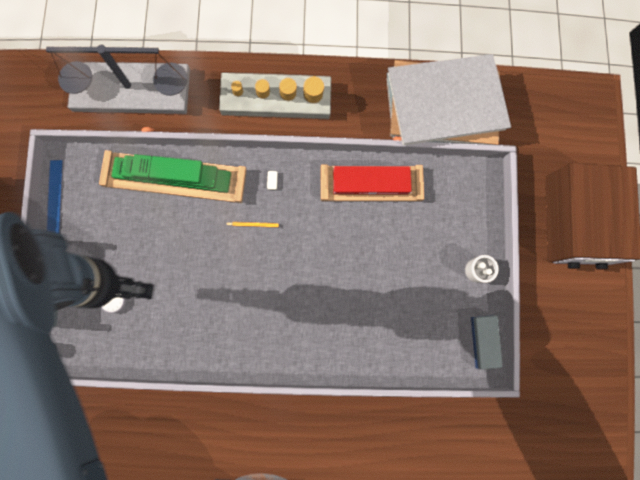

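Stacks look good, pot untouched. Fit the box and top case from this picture, and move above the watch.

Call:
step_arm:
  rows:
    - {"dx": -0.14,"dy": 0.28,"dz": 0,"rx": 0,"ry": 0,"rz": 0.07,"grip": -0.8}
    - {"dx": -0.14,"dy": 0.28,"dz": -0.15,"rx": 0,"ry": 0,"rz": 0.12,"grip": -0.8}
    - {"dx": -0.14,"dy": 0.28,"dz": -0.25,"rx": 0,"ry": 0,"rz": 0.12,"grip": -0.8}
    - {"dx": -0.14,"dy": 0.28,"dz": -0.25,"rx": 0,"ry": 0,"rz": 0.12,"grip": -0.8}
    - {"dx": -0.14,"dy": 0.28,"dz": -0.25,"rx": 0,"ry": 0,"rz": 0.12,"grip": -0.8}

```text
time_s: 23.72
position: [0.4301, 0.2936, 0.0798]
eef_rot: [-0.042, 0.999, -0.001, -0.001]
force: [0.6, -0.7, -0.4]
grip_width: 0.077
```

```bash
python3 go.py .430 .3012 .008 5; python3 look.py wrist w14; python3 fitone.py t6 pencil_box red .676 -.1957 92 .018; python3 -c "
from ov import *
v=overlay('t6',[('long_case',.6757,.1962,84.6,.018),('middle_case',.6757,.1962,84.6,.038),('pocket_case',.6757,.1962,84.6,.058)],'t6o')
cv2.imwrite('pics/t6o.png',cv2.resize(v[140:210,90:260,::-1],None,fx=4.5,fy=4.5,interpolation=cv2.INTER_CUBIC))
d=np.load('pics/w14.npz');c=cam('wrist',dict(position=d['pos'],eef_rot=d['rot']))
im=d['im'];m=cv2.inRange(im,(185,180,165),(255,255,255))
n,l,s,cc=cv2.connectedComponentsWithStats(m)
for i in range(1,n):
  if s[i,4]>1500:
    pts=cv2.findNonZero((l==i).astype(np.uint8)).reshape(-1,2)
    w=pix2w(pts,.02,c)[:,:2].astype(np.float32);print(s[i],cv2.fitEllipse(cv2.convexHull(w)))
"
```

```text
pos [0.4301 0.2936 0.0798] psi 4.83 j [ 0.47  0.06 -0.19  1.32 -0.    0.39] w 0.077 F [ 0.6 -0.7 -0.4] t 23.72 tilt [ 0.08 -0.13  0.  ]
units [-0.001  0.051 -0.479] rz 0.002 alt -1.998 rows 2.0 1.0
pencil_box [ 0.6774 -0.1944  1.5991] 91.6 0.073
[ 293  225   77   71 3950] ((0.43001440167427063, 0.300997793674469), (0.04665734991431236, 0.04761151224374771), 174.23902893066406)
```

View pics/w14.png

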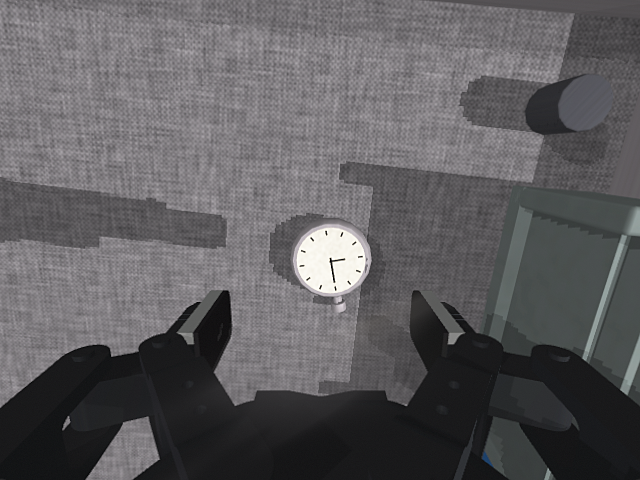

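View pics/t6o.png

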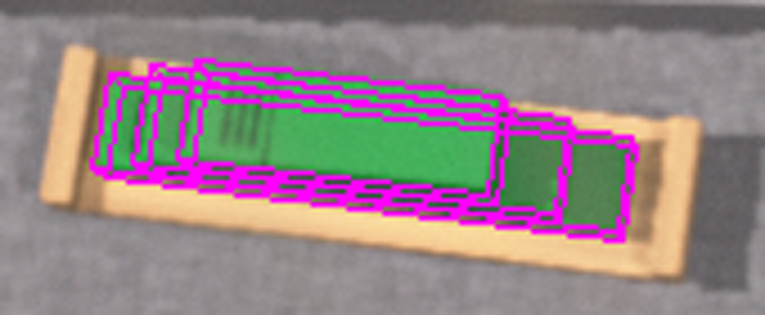

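Call:
step_arm:
  rows:
    - {"dx": 0,"dy": 0.04,"dz": -0.1,"rx": 0,"ry": 0,"rz": 0,"grip": -0.55}
    - {"dx": 0,"dy": 0.04,"dz": -0.25,"rx": 0,"ry": 0,"rz": 0,"grip": -0.55}
    - {"dx": 0,"dy": 0.04,"dz": -0.35,"rx": 0,"ry": 0,"rz": 0,"grip": -0.55}
    - {"dx": 0,"dy": 0.04,"dz": -0.35,"rx": 0,"ry": 0,"rz": 0,"grip": -0.55}
    - {"dx": 0,"dy": 0.04,"dz": -0.35,"rx": 0,"ry": 0,"rz": 0,"grip": -0.55}

```text
time_s: 24.18
position: [0.4314, 0.2995, 0.0288]
eef_rot: [-0.042, 0.999, -0.0, -0.0]
force: [0.9, -0.2, 0.6]
grip_width: 0.0661
```

```bash
python3 go.py .430 .3012 .008 5; python3 look.py wrist w15
```

```text
pos [0.4314 0.2995 0.0288] psi 4.77 j [ 0.48  0.1  -0.25  1.22 -0.    0.4 ] w 0.0661 F [ 0.9 -0.2  0.6] t 24.18 tilt [ 0.01 -0.02  0.  ]
units [-0.009  0.011 -0.139] rz 0.003 alt -1.997 rows 1.0 1.0
```

View pics/w15.png

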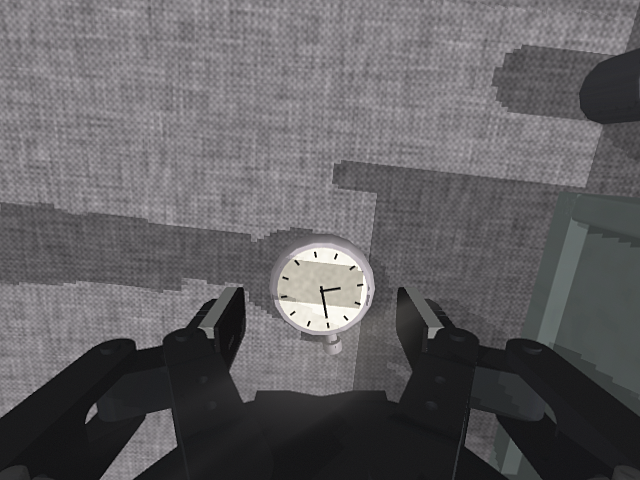

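Call:
step_arm:
  rows:
    - {"dx": -0.007,"dy": 0.008,"dz": -0.1,"rx": 0,"ry": 0,"rz": 0,"grip": -0.55}
    - {"dx": -0.007,"dy": 0.008,"dz": -0.135,"rx": 0,"ry": 0,"rz": 0,"grip": -0.55}
    - {"dx": -0.007,"dy": 0.008,"dz": -0.135,"rx": 0,"ry": 0,"rz": 0,"grip": -0.55}
    - {"dx": -0.007,"dy": 0.008,"dz": -0.135,"rx": 0,"ry": 0,"rz": 0,"grip": -0.55}

```text
time_s: 24.57
position: [0.4304, 0.3013, 0.0089]
eef_rot: [-0.042, 0.999, 0.0, 0.0]
force: [0.4, 0.4, 0.2]
grip_width: 0.0659
```

```bash
python3 go.py .430 .3012 .008 5
```

```text
pos [0.4304 0.3013 0.0089] psi 4.83 j [ 0.48  0.12 -0.27  1.18 -0.    0.4 ] w 0.0659 F [0.4 0.4 0.2] t 24.57 tilt [-0.02  0.04  0.  ]
units [-0.003 -0.001 -0.006] rz 0.002 alt -1.998 rows 1.0 1.0
```

Call:
step_arm:
  rows:
    - {"dx": 0,"dy": 0,"dz": -0.01,"rx": 0,"ry": 0,"rz": 0,"grip": 1}
    - {"dx": 0,"dy": 0,"dz": -0.01,"rx": 0,"ry": 0,"rz": 0,"grip": 1}
    - {"dx": 0,"dy": 0,"dz": -0.01,"rx": 0,"ry": 0,"rz": 0,"grip": 1}
    - {"dx": 0,"dy": 0,"dz": -0.01,"rx": 0,"ry": 0,"rz": 0,"grip": 1}

```text
time_s: 24.9
position: [0.4312, 0.3018, 0.0082]
eef_rot: [-0.042, 0.999, 0.001, 0.001]
force: [-0.2, -1.1, 5.7]
grip_width: 0.0492
```

```bash
python3 go.py .430 .3012 .008 5; python3 look.py wrist w16
```

```text
pos [0.4312 0.3018 0.0082] psi 4.84 j [ 0.48  0.12 -0.27  1.17 -0.    0.4 ] w 0.0492 F [-0.2 -1.1  5.7] t 24.9 tilt [-0.06  0.15  0.  ]
units [-0.008 -0.004 -0.001] rz 0.002 alt -1.998 rows 1.0 1.0
```

View pics/w16.png

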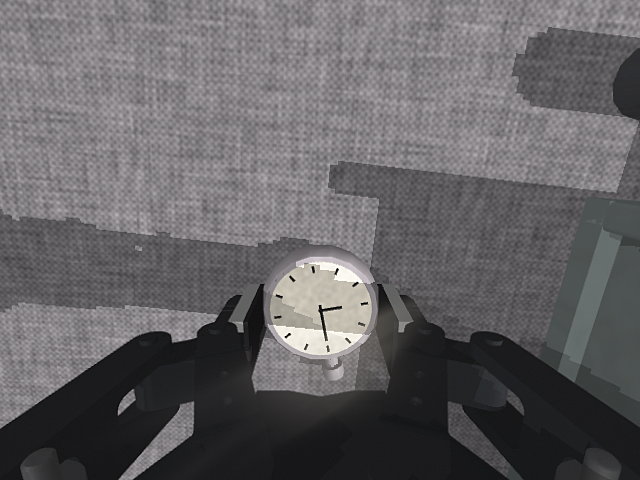

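Call:
step_arm:
  rows:
    - {"dx": 0,"dy": 0,"dz": 0.1,"rx": 0,"ry": 0,"rz": 0,"grip": 1}
    - {"dx": 0,"dy": 0,"dz": 0.3,"rx": 0,"ry": 0,"rz": 0,"grip": 1}
    - {"dx": 0,"dy": 0.0,"dz": 0.55,"rx": 0,"ry": 0,"rz": 0,"grip": 1}
    - {"dx": 0.05,"dy": -0.15,"dz": 0.75,"rx": 0,"ry": 0,"rz": -0.03,"grip": 1}
    - {"dx": 0.1,"dy": -0.35,"dz": 0.85,"rx": 0,"ry": 0,"rz": -0.03,"grip": 1}
    - {"dx": 0.2,"dy": -0.55,"dz": 0.9,"rx": 0,"ry": 0,"rz": -0.03,"grip": 1}
    - {"dx": 0.25,"dy": -0.8,"dz": 0.9,"rx": 0,"ry": 0,"rz": -0.03,"grip": 1}
    - {"dx": 0.3,"dy": -1.0,"dz": 0.9,"rx": 0,"ry": 0,"rz": -0.03,"grip": 1}

```text
time_s: 25.62
position: [0.4757, 0.1495, 0.1424]
eef_rot: [-0.019, 1.0, -0.0, 0.001]
force: [0.6, -0.4, -1.9]
grip_width: 0.0486
```

Call:
step_arm:
  rows:
    - {"dx": 0.1,"dy": -0.23,"dz": 0,"rx": 0,"ry": 0,"rz": 0,"grip": 1}
    - {"dx": 0.2,"dy": -0.46,"dz": 0,"rx": 0,"ry": 0,"rz": 0,"grip": 1}
    - {"dx": 0.3,"dy": -0.7,"dz": 0,"rx": 0,"ry": 0,"rz": 0,"grip": 1}
    - {"dx": 0.4,"dy": -0.95,"dz": 0,"rx": 0,"ry": 0,"rz": 0,"grip": 1}

```text
time_s: 25.95
position: [0.535, 0.0074, 0.141]
eef_rot: [-0.019, 1.0, 0.0, -0.0]
force: [1.5, -0.5, -0.6]
grip_width: 0.0489
```

Call:
step_arm:
  rows:
    - {"dx": 0.15,"dy": -0.22,"dz": 0,"rx": 0,"ry": 0,"rz": 0,"grip": 1}
    - {"dx": 0.3,"dy": -0.44,"dz": 0,"rx": 0,"ry": 0,"rz": 0,"grip": 1}
    - {"dx": 0.45,"dy": -0.66,"dz": 0,"rx": 0,"ry": 0,"rz": 0,"grip": 1}
    - {"dx": 0.6,"dy": -0.9,"dz": 0,"rx": 0,"ry": 0,"rz": 0,"grip": 1}

```text
time_s: 26.28
position: [0.6249, -0.1269, 0.1407]
eef_rot: [-0.019, 1.0, 0.0, -0.001]
force: [1.9, 0.5, -0.3]
grip_width: 0.0487
```

```bash
python3 go.py .6768 -.195 .09 2
```

```text
pos [ 0.6249 -0.1269  0.1407] psi 2.15 j [-0.31  0.34  0.26  1.49  0.   -0.34] w 0.0487 F [ 1.9  0.5 -0.3] t 26.28 tilt [-0.06 -0.06 -0.  ]
units [ 0.346 -0.454 -0.338] rz -0.002 alt 1.998 rows 3.0 1.0
```

Call:
step_arm:
  rows:
    - {"dx": 0.15,"dy": -0.2,"dz": -0.1,"rx": 0,"ry": 0,"rz": 0,"grip": 1}
    - {"dx": 0.33,"dy": -0.4,"dz": -0.2,"rx": 0,"ry": 0,"rz": 0,"grip": 1}
    - {"dx": 0.33,"dy": -0.43,"dz": -0.35,"rx": 0,"ry": 0,"rz": 0,"grip": 1}
    - {"dx": 0.33,"dy": -0.43,"dz": -0.35,"rx": 0,"ry": 0,"rz": 0,"grip": 1}
    - {"dx": 0.33,"dy": -0.43,"dz": -0.35,"rx": 0,"ry": 0,"rz": 0,"grip": 1}
    - {"dx": 0.33,"dy": -0.43,"dz": -0.35,"rx": 0,"ry": 0,"rz": 0,"grip": 1}

```text
time_s: 26.78
position: [0.6737, -0.1892, 0.0895]
eef_rot: [-0.019, 1.0, 0.0, -0.0]
force: [0.9, 0.2, -0.2]
grip_width: 0.0486
```

```bash
python3 go.py .6768 -.195 .055 2; python3 look.py wrist w17;  python3 -c "
from ov import *
overlay('w17',[('pencil_box',.677,-.195,-88,.018)],'w17o')"
```

```text
pos [ 0.6737 -0.1892  0.0895] psi 2.18 j [-0.37  0.52  0.4   1.44  0.   -0.41] w 0.0486 F [ 0.9  0.2 -0.2] t 26.78 tilt [-0.04 -0.04 -0.  ]
units [ 0.021 -0.039 -0.23 ] rz -0.002 alt 1.998 rows 1.0 1.0
```

View pics/w17o.png

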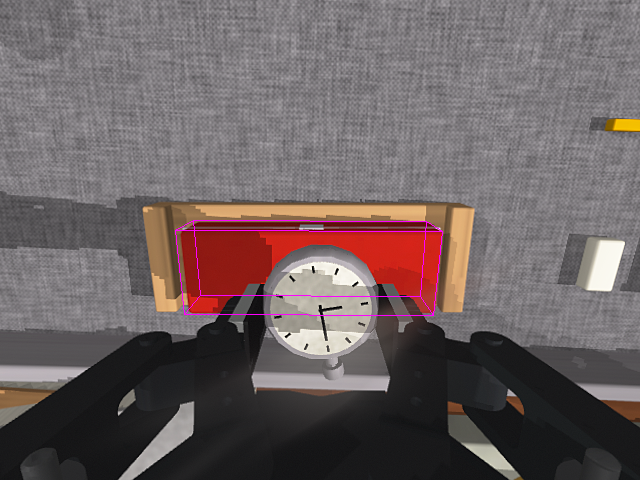

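Call:
step_arm:
  rows:
    - {"dx": 0.023,"dy": -0.035,"dz": -0.1,"rx": 0,"ry": 0,"rz": 0,"grip": 1}
    - {"dx": 0.023,"dy": -0.035,"dz": -0.21,"rx": 0,"ry": 0,"rz": 0,"grip": 1}
    - {"dx": 0.023,"dy": -0.035,"dz": -0.21,"rx": 0,"ry": 0,"rz": 0,"grip": 1}
    - {"dx": 0.023,"dy": -0.035,"dz": -0.21,"rx": 0,"ry": 0,"rz": 0,"grip": 1}

```text
time_s: 27.17
position: [0.6766, -0.1944, 0.0569]
eef_rot: [-0.019, 1.0, 0.0, -0.001]
force: [-0.5, -0.6, -0.8]
grip_width: 0.0487
```

```bash
python3 go.py .6778 -.195 .0485 2; python3 look.py wrist w18;  python3 -c "
from ov import *
overlay('w18',[('pencil_box',.677,-.195,-88,.018)],'w18o')"
```

```text
pos [ 0.6766 -0.1944  0.0569] psi 2.19 j [-0.37  0.55  0.36  1.39  0.   -0.41] w 0.0487 F [-0.5 -0.6 -0.8] t 27.17 tilt [-0.04 -0.11 -0.  ]
units [ 0.008 -0.004 -0.056] rz -0.002 alt 1.998 rows 1.0 1.0
```

View pics/w18o.png

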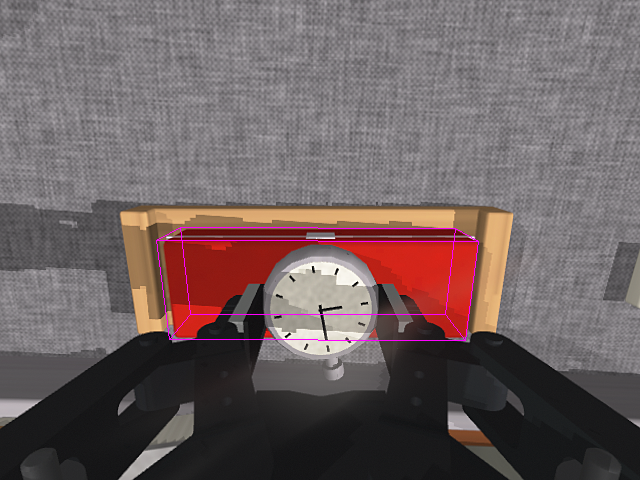

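Call:
step_arm:
  rows:
    - {"dx": 0.007,"dy": -0.003,"dz": -0.03,"rx": 0,"ry": 0,"rz": 0,"grip": 1}
    - {"dx": 0.007,"dy": -0.003,"dz": -0.05,"rx": 0,"ry": 0,"rz": 0,"grip": 1}
    - {"dx": 0.007,"dy": -0.003,"dz": -0.05,"rx": 0,"ry": 0,"rz": 0,"grip": 1}

```text
time_s: 27.47
position: [0.6787, -0.1957, 0.0501]
eef_rot: [-0.019, 1.0, -0.0, 0.0]
force: [-0.2, 0.9, -1.0]
grip_width: 0.0486
```

```bash
python3 go.py .6778 -.195 .0485 2
```

```text
pos [ 0.6787 -0.1957  0.0501] psi 2.15 j [-0.38  0.55  0.36  1.38  0.   -0.41] w 0.0486 F [-0.2  0.9 -1. ] t 27.47 tilt [0.   0.01 0.  ]
units [-0.006  0.005 -0.011] rz -0.002 alt 1.998 rows 1.0 1.0
```

Call:
step_arm:
  rows:
    - {"dx": -0.005,"dy": 0.004,"dz": -0.01,"rx": 0,"ry": 0,"rz": 0,"grip": 1}
    - {"dx": -0.005,"dy": 0.004,"dz": -0.017,"rx": 0,"ry": 0,"rz": 0,"grip": 1}
    - {"dx": -0.005,"dy": 0.004,"dz": -0.017,"rx": 0,"ry": 0,"rz": 0,"grip": 1}

```text
time_s: 27.72
position: [0.678, -0.1951, 0.0484]
eef_rot: [-0.019, 1.0, -0.0, 0.0]
force: [-0.7, 0.1, 1.3]
grip_width: 0.0488
```

```bash
python3 go.py .6778 -.195 .0485 2
```

```text
pos [ 0.678  -0.1951  0.0484] psi 2.14 j [-0.38  0.55  0.35  1.37  0.   -0.41] w 0.0488 F [-0.7  0.1  1.3] t 27.72 tilt [0.01 0.04 0.  ]
units [-0.001  0.001  0.001] rz -0.002 alt 1.998 rows 1.0 1.0
```

Call:
step_arm:
  rows:
    - {"dx": 0,"dy": 0,"dz": -0.003,"rx": 0,"ry": 0,"rz": 0,"grip": -0.25}
    - {"dx": 0,"dy": 0,"dz": 0,"rx": 0,"ry": 0,"rz": 0,"grip": -0.4}
    - {"dx": 0,"dy": 0,"dz": 0,"rx": 0,"ry": 0,"rz": 0,"grip": -0.7}
    - {"dx": 0,"dy": 0,"dz": 0,"rx": 0,"ry": 0,"rz": 0,"grip": -0.8}
    - {"dx": 0,"dy": 0,"dz": 0.1,"rx": 0,"ry": 0,"rz": 0,"grip": -0.8}
    - {"dx": 0,"dy": 0,"dz": 0.3,"rx": 0,"ry": 0,"rz": 0,"grip": -0.8}
    - {"dx": 0,"dy": 0,"dz": 0.55,"rx": 0,"ry": 0,"rz": 0,"grip": -0.8}
    - {"dx": -0.2,"dy": 0,"dz": 0.7,"rx": 0,"ry": 0,"rz": 0,"grip": -0.8}
    - {"dx": -0.45,"dy": 0.1,"dz": 0.7,"rx": 0,"ry": 0,"rz": 0,"grip": -0.8}
    - {"dx": -0.7,"dy": 0.2,"dz": 0.7,"rx": 0,"ry": 0,"rz": 0,"grip": -0.8}

```text
time_s: 28.55
position: [0.574, -0.1663, 0.1552]
eef_rot: [-0.018, 1.0, -0.001, 0.003]
force: [-0.1, 0.3, 0.2]
grip_width: 0.0765
```

Call:
step_arm:
  rows:
    - {"dx": -0.25,"dy": 0.1,"dz": 0.1,"rx": 0,"ry": 0,"rz": 0,"grip": -0.8}
    - {"dx": -0.5,"dy": 0.2,"dz": 0.2,"rx": 0,"ry": 0,"rz": 0,"grip": -0.8}
    - {"dx": -0.8,"dy": 0.4,"dz": 0.3,"rx": 0,"ry": 0,"rz": 0,"grip": -0.8}
    - {"dx": -1.0,"dy": 0.6,"dz": 0.3,"rx": 0,"ry": 0,"rz": 0,"grip": -0.8}
    - {"dx": -1.0,"dy": 0.6,"dz": 0.3,"rx": 0,"ry": 0,"rz": 0,"grip": -0.8}
    - {"dx": -1.0,"dy": 0.6,"dz": 0.3,"rx": 0,"ry": 0,"rz": 0,"grip": -0.8}
    - {"dx": -1.0,"dy": 0.6,"dz": 0.3,"rx": 0,"ry": 0,"rz": 0,"grip": -0.8}
    - {"dx": -1.0,"dy": 0.6,"dz": 0.3,"rx": 0,"ry": 0,"rz": 0,"grip": -0.8}

```text
time_s: 29.22
position: [0.4235, -0.0756, 0.1977]
eef_rot: [-0.019, 1.0, -0.0, 0.001]
force: [-0.4, -0.3, 0.1]
grip_width: 0.0767
```

```bash
python3 go.py .45 -.05 .2 2; python3 look.py top t7; python3 look.py scene s7;python3 -c "
from ov import *
v=overlay('t7',[('short_stand',.6762,-.1957,92,.006)],'t7o')
a=cv2.resize(np.load('pics/t7.npz')['im'][140:215,90:440,::-1],None,fx=2.28,fy=2.28,interpolation=cv2.INTER_CUBIC)
b=cv2.resize(np.load('pics/s7.npz')['im'][130:400,250:520,::-1],None,fx=1.5,fy=1.5,interpolation=cv2.INTER_CUBIC)
o=np.zeros((600,800,3),np.uint8);o[:a.shape[0],:a.shape[1]]=a[:,:800];o[180:180+b.shape[0],:b.shape[1]]=b
t=np.load('pics/t7.npz')['im'][155:210,310:435,::-1];t=cv2.resize(t,None,fx=3,fy=3,interpolation=cv2.INTER_CUBIC);o[250:250+t.shape[0],420:420+t.shape[1]]=t
cv2.imwrite('pics/fin.png',o)"; python3 fitone.py t7 pencil_box red .676 -.1957 92 .018
```

```text
pos [ 0.4235 -0.0756  0.1977] psi 2.14 j [-0.33 -0.21 -0.21  1.57 -0.   -0.37] w 0.0767 F [-0.4 -0.3  0.1] t 29.22 tilt [0.04 0.07 0.  ]
units [0.176 0.171 0.015] rz -0.002 alt 1.998 rows 1.0 1.0
pencil_box [ 0.6769 -0.1936  1.6059] 92.0 1.478
```

View pics/fin.png

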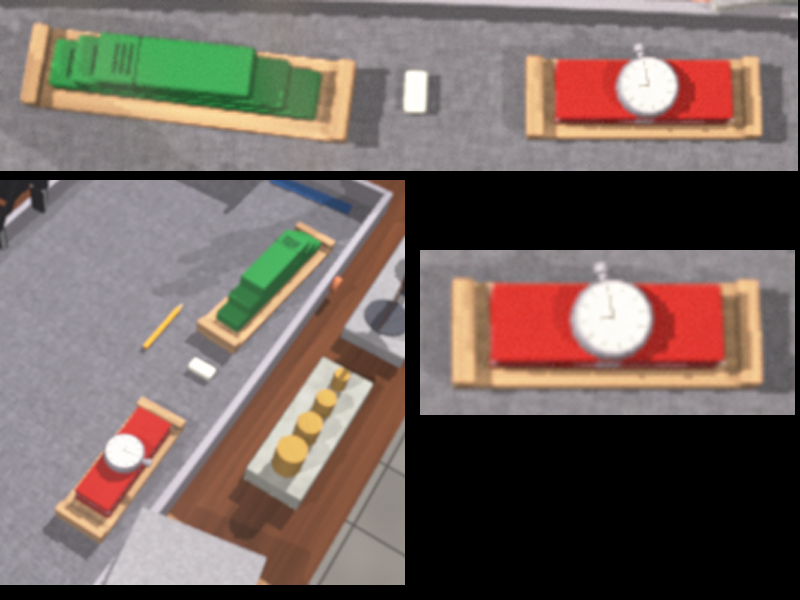

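```bash
python3 -c "
from h import *
im=np.load('pics/t7.npz')['im'];c=cam('top')
m=cv2.inRange(im[160:205,340:410],(190,185,175),(255,255,255))
n,l,s,cc=cv2.connectedComponentsWithStats(m);i=1+s[1:,4].argmax();q=cc[i]+[340,160];print(s[i],q,pix2w(q,.06,c))
for lo,f in (('red','red'),):
  k=colmask(im,'red');L=max(comps(k,200),key=lambda t:t[1][4]);x=L[1];print(x,pix2w([[x[0]-.5,181],[x[0]+x[2]-.5,181]],.046,c))
"; python3 fitone.py t6 short_stand pine .676 -.1957 92 .006
```

```text
[ 21   3  26  27 485] [373.6371134  176.77113402] [[ 0.67633397 -0.19463251  0.06      ]]
[333 166  36  28 802] [[ 0.66854509 -0.11757254  0.046     ]
 [ 0.67113773 -0.18683941  0.046     ]]
short_stand [ 0.6772 -0.1962  1.5992] 91.6 0.028
```

```bash
python3 -c "
from rig import manip
print(manip.sign_off())"
```

```text
the job is handed in; nothing more can be done
None
```

The drawer is in order and the job is handed in, with the arm clear of everything at about 29 s on the robot's clock.

**Longer stand:** the three green cases lie flat between the stops, longest at the bottom, then the middle one, then the shortest. The fit puts the long case about 1 mm and 0.7° off the stand's centre line. The two upper cases match their expected outlines in the top camera to about 2 mm.

**Shorter stand:** the red pencil box lies flat, lengthwise and about 1.5–2 mm from centre. The stopwatch is dial up on its lid, about 1 mm from the lid's centre. Its crown points across the box, so by the sizes given it sticks out about 11 mm past the lid's edge.

**Chalk holder:** not touched; it was still standing in the full top picture taken before the stopwatch was moved.

**Forces:** the readings I printed stayed under 10 N.

**Checks that failed or disagreed:**
- The first re-fits of the long case failed because the colour mask was incomplete. They came good once I widened the mask.
- The last fit of the box is not usable because the watch covers the middle of it. I relied on the box fit from before the watch was placed, plus the final pictures, where it sits unmoved.
- The measured arm position shifted by a few mm as the arm settled, so I corrected it before each grasp and release.

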